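Grade the map weights and shut the rack

TASK

Put away the map weights standing about the desk in the sloping grading rack: swing the gate at the top of the chute aside, then set each weight down on the loading apron, knob up, and let it slide so that it drops into the pocket of its own size. When every weight on the desk has lodged in its pocket, swing the gate back across until it rests fully home in its catch, without disturbing the globe or the cup.

Things in the scene. Friction and masses are not known exactly. Their poses are not given: they have to be found in the camera images.
- weight1: Map weight of grade 1, all brass: a flat disc 42 mm across and 14 mm thick with an upright round knob 26 mm across on its centre (knob from 14 to 52 mm above the underside), about 120 g. Origin: centre of the underside; z up through the knob. It starts standing flat on the desk, beside or before the rack. In some starts one of the four weights is absent.
- weight2: Map weight of grade 2, dark steel with a bright steel knob: a flat disc 58 mm across and 14 mm thick with an upright round knob 26 mm across on its centre (knob from 14 to 52 mm above the underside), about 180 g. Origin: centre of the underside; z up through the knob. It starts standing flat on the desk, beside or before the rack. In some starts one of the four weights is absent.
- weight3: Map weight of grade 3, green with a brass knob: a flat disc 74 mm across and 14 mm thick with an upright round knob 26 mm across on its centre (knob from 14 to 52 mm above the underside), about 220 g. Origin: centre of the underside; z up through the knob. It starts standing flat on the desk, beside or before the rack. In some starts one of the four weights is absent.
- weight4: Map weight of grade 4, pale marble with a brass knob: a flat disc 90 mm across and 14 mm thick with an upright round knob 26 mm across on its centre (knob from 14 to 52 mm above the underside), about 300 g. Origin: centre of the underside; z up through the knob. It starts standing flat on the desk, beside or before the rack. In some starts one of the four weights is absent.
- chute: Slick wooden chute of the fixed grading rack, 130 mm wide, falling 17 degrees towards the robot's right. x: down the slope; y: to the left looking downhill; z: square to the sliding surface. Origin: mid-width on that surface, under the closed gate. Apron x -100 to 0 mm, plain floor to x 50, then four pockets (see points). Side walls: inner faces y = +-53 mm, 16 mm high; end wall at x 468.
- apron (a point): Middle of the open loading apron, on its sliding surface (chute x -48, y 0, z 0 mm). A weight let go here upright and square to the slope starts to slide at once (friction about 0.18), so the fingers should stand left and right of its knob, closing along chute y. Weights can enter only here, with the gate aside.
- slot (a point): Point on the sliding surface (chute x 50, y 0 mm) where the slot between two brass guide rods begins. The rods, 8 mm thick, centre line 34 mm above the surface, converge from y +-56 mm at x 0 to +-18 mm here and run on to the end wall, leaving 27.6 mm. A weight's disc slides under the rods, its knob between them.
- pocket1 (a point): Centre of the floor of pocket 1, which takes weight1: 48 mm wide, chute x 50 to 120 mm, 60 mm deep. Wider discs bridge it; a narrower one drops in and its knob then lies below the sliding surface, so the weights may be fed in any order.
- pocket2 (a point): Centre of the floor of pocket 2, which takes weight2: 64 mm wide, chute x 132 to 219 mm, 60 mm deep. Wider discs bridge it; a narrower one drops in and its knob then lies below the sliding surface, so the weights may be fed in any order.
- pocket3 (a point): Centre of the floor of pocket 3, which takes weight3: 80 mm wide, chute x 231 to 335 mm, 60 mm deep. Wider discs bridge it; a narrower one drops in and its knob then lies below the sliding surface, so the weights may be fed in any order.
- pocket4 (a point): Centre of the floor of pocket 4, which takes weight4: 96 mm wide, chute x 347 to 468 mm, 60 mm deep. Wider discs bridge it; a narrower one drops in and its knob then lies below the sliding surface, so the weights may be fed in any order.
- gate (a joint): Angle of the gate: a black bar 14 mm wide, 42 to 52 mm above the sliding surface, on a post at the chute's right (robot's) edge. 0: straight across, its free end in the dark steel catch on the left edge; it then blocks the knobs. It grows as the bar swings downhill, to a stop at 1.75; above 1.3 the way is clear. Stiff hinge (0.06 N m): it stays where left. Starts at 0 to 0.4.
- gate_grip (a point): Point on the axis of the red upright pin on the gate bar, 105 mm from the hinge axis. The pin is 16 mm across and stands along chute z, from 22 mm below this point (where it meets the bar) to 14 mm above it.
- gate_hinge (a point): Point on the gate's hinge axis (parallel to chute z), at the same height over the slope as gate_grip: chute x 0, y -74, z +74 mm. The bar turns clockwise seen from above as it opens.
- globe: Bystander: small gold-coloured desk globe on a brass foot 96 mm across, about 150 mm high. Origin: centre of its underside.
- pencup: Bystander: white ceramic cup 72 mm across, 95 mm high. Origin: centre of its underside.
There are look-alikes about, which are no part of the job. Leave any pink or red look-alike of the weight2 alone. What is shaped like the weight1 but turquoise is not meant.

How it is judged:
By the outcome, as a careful person would: the job done as asked, in the order asked, and still so for the second after the job is handed in, with the robot touching nothing.
Of weight1, weight2, weight3, weight4 only 3 to 4 are there at a start; the rules pass over those that are not, and their reading is None.
At some moment in a run one of weight1, weight2, weight3, weight4 may be knocked a few centimetres aside while the robot is not near it.
It also fails if it takes over 210 s, if anything falls off the work surface, if the arm or the gripper's body presses on something with over 40 N, if the wrist force passes 120 N, or if a joint passes its speed limit or range.

ROBOT

A 7-joint arm with a two-finger parallel gripper is mounted at the origin on the work surface. World frame = base frame: x ahead of the robot, y to its left, z up, the work surface at z = 0. Lengths are in m, angles in rad, forces in N, time in s.
With the tool pointing down it reaches from about 0.4 to 0.85 m from the base axis. Payload 10.4 kg.
Tool frame: the origin (TCP) lies on the front face of the gripper's body, between the roots of the fingers; the fingertips stand 73 mm ahead of it and the grasp point (between the pads) lies 54 mm ahead of it; z points along the fingers, y is the line along which they close (so a half turn about z gives the same grasp; the last joint's range is limited). The gripper opens to 85 mm and grips with 20 to 120 N. Pads are 22 mm wide; open, the fingers measure 114 mm over their backs; the gripper's body (76 mm by 85 mm) begins 54 mm behind the grasp point. The pads swing forward as they close: fully open they stand 13 mm farther back than shut.
Start: joints at [1.237, 0.332, -0.065, 1.46, 0.022, 1.35, -0.088], TCP at [0.191, -0.595, 0.304] pointing down, gripper open.
Joint ranges: [-2.6, 2.6], [-0.5, 2.12], [-1.47, 1.34], [0.16, 2.42], [-1.27, 4.41], [0.06, 2.06], [-2.6, 2.6]. Speed limits (rad/s): [2.22, 2.22, 2.79, 2.79, 3.14, 3.14, 3.14].

INTERFACE

Orientations are given as a 3x3 rotation matrix whose columns are the frame's x, y, z axes.
In Python, from station import manip, imaging gives the robot as it stands.
- The arm moves only by the shell command python3 -m pendant 'ROWS' [FORCE]. ROWS is a JSON object of lists of equal length, an entry for each row: "rot": the turn, a rotation vector about the tool's x, y, z in degrees, a list of three; "travel": the shift along the tool's x, y, z in mm, a list of three; "gripper": the opening, from 0 (shut) to 1 (fully open). A call has 1 to 5 rows; each row shifts and turns the commanded pose from where the row before left it, along the tool's axes as they then stand; what a row does not reach is not made up. A row lasts 1/12 s, in which the tool goes at most 41.7 mm and 7.16 degrees, less where a joint would pass 70% of its speed; a pose out of reach is approached as far as the arm can. A call with a gripper value outside its range is refused whole. The fingers move at their own pace and stop on an object; FORCE is the grip in N (left out, the last holds). Time passes only in rows, so rows that do not move let the fingers close. It gives the time, the measured TCP pose, the force, the opening and the grip force at its end, in the units of the state.
- manip.state(): the state, without advancing time (a new reading comes with each control period).
- imaging.capture(name): name is "scene" or "top"; returns a dict with "color" (420x560x3 uint8, red, green, blue), "vfov" (degrees; the focal length in pixels is half the picture's height over the tangent of half this angle, whatever the lens; pixels are square), "cx", "cy" (the principal point, pixels), "k1" (the pictures are not rectified: a ray, as slopes to the right and down, at radius r is drawn at 1 + k1 r^2 times it, then the intrinsics apply), "origin" and "rotation" of the camera in the world. Camera axes: x right, y up, looking along -z (the intrinsics and any distortion apply to the point x, -y, -z); pixel columns grow to the right and rows downward; lengths in m; the calibration is good to about 2 mm. A picture is of the moment at which its call begins. There is no depth.
- manip.sign_off(): hands the job in; it is judged then, once.
Trained networks look in a picture, given as the dict that the camera call returned (one of the last four; its "shot" number tells which), for a name from the list of things; names that differ only in an ending like _2 or _b are one class to them, and where a whole thing is asked for, a point or a joint stands for the part that bears it (a point fixed in the world has none). Each returns a list of dicts, best first, with "score" (0 to 1); they miss things now and then, are a little off and sometimes report something else, mostly with a low value. They report only what shows in the picture. A call takes as long as a camera call. They do not tell look-alikes from the thing itself.
- imaging.find_in(picture, thing): "xyz" ([x, y, z] in m, in world coordinates, good to about 4 mm: the middle of the surface that is visible of it).
- imaging.place_of(picture, thing): "xyz" ([x, y, z] in m, in world coordinates, good to about 4 mm: a listed point, or the origin of a listed thing).
The state is a dict: "time_s": time; "joint_pos": joint angles; "dq": joint speeds; "joint_efforts": joint torques, N m; "tool_pos": TCP position; "tcp_rot": TCP orientation; "ft_force": force on the tool from outside, world axes, zero at the start; "wrist_torque": the same for the moment, N m; "width": finger opening in m; "finger_force": force on a finger pad.
Only numpy, scipy, OpenCV 4.12 (cv2) and the standard library are available. Lean on these libraries where they do the work, as an engineer would, in place of code of your own. Each camera call takes 0.05 s, during which the arm holds its last target. There are 200 camera calls.

## Working session

There is one attempt and no reset: what is moved stays moved. The work goes in short steps, Python scripts to look and compute and a shell command to move; the robot and the scene stay as the last step left them, time stands still between calls to the robot, and variables do not carry over. Pictures are saved under pics/ and viewed, at most 14 in all, crops included, and the job is handed in when it is done.

```bash
mkdir -p pics; ls; cat > h.py <<'E'
import numpy as np, cv2
from station import manip, imaging
def cap(n,save=None):
    p=imaging.capture(n)
    if save: cv2.imwrite('pics/'+save,p['color'][:,:,::-1])
    return p
def proj(p,X):
    R=np.array(p['rotation']);d=R.T@(np.array(X)-p['origin'])
    s=np.array([d[0]/-d[2],-d[1]/-d[2]]);s=s*(1+p['k1']*(s@s))
    f=210/np.tan(np.radians(p['vfov'])/2);return s*f+[p['cx'],p['cy']]
def ray(p,uv):
    f=210/np.tan(np.radians(p['vfov'])/2);d=(np.array(uv)-[p['cx'],p['cy']])/f;s=d.copy()
    for _ in range(20): s=d/(1+p['k1']*(s@s))
    v=np.array(p['rotation'])@np.array([s[0],-s[1],-1]);return np.array(p['origin']),v/np.linalg.norm(v)
def onz(p,uv,z):
    o,v=ray(p,uv);return o+v*(z-o[2])/v[2]
E
python3 - <<'E'
from h import *
np.set_printoptions(precision=4,suppress=True)
for n in ('scene','top'):
    p=cap(n,n+'1.png'); print(n,np.array(p['origin']),p['vfov'],np.array(p['rotation']).tolist())
    for t in ['weight1','weight2','weight3','weight4','apron','slot','pocket1','pocket4','gate_grip','gate_hinge','globe','pencup','chute']:
        for r in imaging.place_of(p,t)[:3]: print(t,np.array(r['xyz']),round(r['score'],2),proj(p,r['xyz']).round())
print(manip.state())
E
```

```text
pics
scene [1.1584 0.3003 0.9257] 56.283044955365 [[-0.41160006099062685, -0.700534160658941, 0.5829556411446628], [0.9112632781617688, -0.3068107117174783, 0.274711530608529], [-0.013587776358865876, 0.6442973513256803, 0.7646543633618617]]
weight1 [0.5442 0.4804 0.0016] 0.96 [457. 296.]
weight1 [0.565  0.374  0.0003] 0.9 [413. 288.]
weight1 [ 0.3934 -0.2541  0.0002] 0.64 [236. 177.]
weight2 [0.5442 0.4804 0.0016] 0.96 [457. 296.]
weight2 [0.565  0.374  0.0003] 0.9 [413. 288.]
weight2 [ 0.3934 -0.2541  0.0002] 0.64 [236. 177.]
weight3 [0.5442 0.4804 0.0016] 0.96 [457. 296.]
weight3 [0.565  0.374  0.0003] 0.9 [413. 288.]
weight3 [ 0.3934 -0.2541  0.0002] 0.64 [236. 177.]
weight4 [0.5442 0.4804 0.0016] 0.96 [457. 296.]
weight4 [0.565  0.374  0.0003] 0.9 [413. 288.]
weight4 [ 0.3934 -0.2541  0.0002] 0.64 [236. 177.]
apron [0.6571 0.1081 0.2207] 0.62 [308. 230.]
slot [0.6571 0.0118 0.1905] 0.82 [270. 225.]
slot [ 0.3966 -0.2492  0.0019] 0.56 [237. 178.]
pocket1 [ 0.659  -0.0042  0.1265] 0.97 [265. 239.]
pocket1 [ 0.6665 -0.0911  0.1003] 0.63 [235. 236.]
pocket1 [ 0.6707 -0.3187  0.0314]
[... 2136 characters left out ...]
7.]
chute [0.6586 0.0601 0.2111] 0.95 [264. 167.]
chute [ 0.6578 -0.0046  0.1239] 0.35 [288. 175.]
{'time_s': 1.4, 'joint_pos': array([ 1.2375,  0.3322, -0.0647,  1.4601,  0.0216,  1.3499, -0.0885]), 'dq': array([-0.0005, -0.0001, -0.0007,  0.0007, -0.0006,  0.001 , -0.0002]), 'joint_efforts': array([ -0.0002, -62.5218,   0.0489, -39.1832,   0.0165,   0.0017,
         0.    ]), 'tool_pos': array([ 0.1911, -0.5951,  0.3039]), 'tcp_rot': array([[ 0.9521,  0.3058,  0.    ],
       [ 0.3058, -0.9521, -0.    ],
       [ 0.    ,  0.    , -1.    ]]), 'ft_force': array([ 0.6878,  0.0762, -0.7833]), 'wrist_torque': array([ 0.071 , -0.0453, -0.0553]), 'finger_force': 0.0, 'width': 0.08521036479179726}
```

View pics/scene1.png

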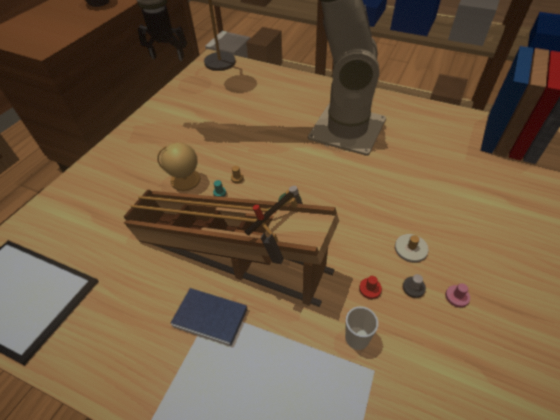

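View pics/top1.png

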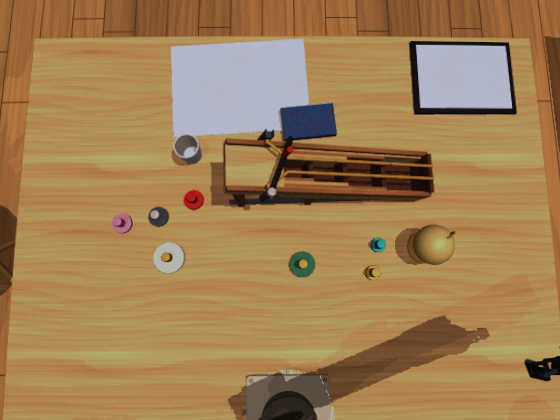

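```bash
python3 - <<'E'
from h import *
np.set_printoptions(precision=4,suppress=True)
for n in ('scene','top'):
    p=cap(n)
    for r in imaging.place_of(p,'weight1'):
        x=np.array(r['xyz']);print(n,x,round(r['score'],2),proj(p,x).round(),p['color'][tuple(proj(p,x+[0,0,.04]).round().astype(int)[::-1])])
E
```

```text
scene [0.5648 0.3758 0.0007] 0.94 [414. 288.] [142 131 120]
scene [0.5458 0.4818 0.0004] 0.82 [457. 297.] [144  93 101]
scene [ 0.4725 -0.2675  0.0004] 0.73 [220. 192.] [ 54 110  97]
scene [0.4384 0.3373 0.0023] 0.7 [410. 246.] [146 106  57]
scene [ 0.3951 -0.2501 -0.0004] 0.49 [237. 178.] [146 107  58]
scene [ 0.4237 -0.0452 -0.0007] 0.38 [289. 203.] [46 37 26]
top [ 0.6134  0.2724 -0.0007] 0.85 [193. 200.] [178  28  29]
top [ 0.5645  0.3701 -0.0032] 0.74 [160. 217.] [175 172 171]
top [0.5448 0.4818 0.0016] 0.73 [122. 223.] [176 113 138]
top [ 0.3951 -0.2472 -0.001 ] 0.69 [371. 273.] [179 163  68]
top [ 0.4421  0.3373 -0.0032] 0.66 [170. 258.] [178 144  58]
top [ 0.4759 -0.2686  0.0027] 0.59 [378. 245.] [ 44 159 152]
top [ 0.4206 -0.0451 -0.0011] 0.57 [302. 265.] [179 154  63]
top [0.7551 0.2856 0.0012] 0.19 [190. 154.] [178 181 203]
```

The pictures show all four weights: w1 brass at top-view px (373,272), w2 steel (158,216), w3 green (302,264), w4 marble (169,258). The red (193,200), pink (122,223) and turquoise (378,245) ones are look-alikes. The gate's red pin is at about (289,150), with the bar part-open.

```bash
cat >> h.py <<'E'
np.set_printoptions(precision=4,suppress=True)
a=np.radians(17)
def axes(yaw):
    c,s=np.cos(yaw),np.sin(yaw);Z=np.array([[c,-s,0],[s,c,0],[0,0,1]])
    return Z@np.array([[0,1,0],[-np.cos(a),0,-np.sin(a)],[-np.sin(a),0,np.cos(a)]])
PT=dict(chute=(0,0,0),apron=(-.048,0,0),slot=(.05,0,0),pocket1=(.085,0,-.06),pocket2=(.1755,0,-.06),pocket3=(.283,0,-.06),pocket4=(.4075,0,-.06),gate_hinge=(0,-.074,.074))
def d(target,R=None):
    "deltas from current pose: travel mm in current tool axes; rotvec deg to R"
    from scipy.spatial.transform import Rotation as Ro
    s=manip.state();C=np.array(s['tcp_rot']);out=(C.T@(np.array(target)-s['tool_pos'])*1e3).round(1)
    if R is not None: out=(out,Ro.from_matrix(C.T@R).as_rotvec(degrees=True).round(2))
    return out
RD=np.array([[0,1,0],[1,0,0],[0,0,-1.]])
E
cat > fit.py <<'E'
from h import *
from scipy.optimize import least_squares
obs=[];ws={}
for k in range(3):
  for n in ('scene','top'):
    p=cap(n)
    for t,c in PT.items():
        for r in imaging.place_of(p,t): 
            if r['score']>.3: obs.append((c,t.startswith('pocket'),r['xyz']))
    for r in imaging.place_of(p,'gate_grip')[:1]: ws.setdefault('grip',[]).append(r['xyz'])
    for r in imaging.place_of(p,'weight1'):
        for nm,q in dict(w1=(.395,-.249),w2=(.5645,.372),w3=(.422,-.046),w4=(.441,.338)).items():
            if np.hypot(*(np.array(r['xyz'])[:2]-q))<.03: ws.setdefault(nm,[]).append(r['xyz'])
pk=[np.array(c) for k,c in PT.items() if k.startswith('pocket')]
def res(v):
    A=axes(v[3]);o=[]
    for c,pc,x in obs:
        cs=pk if pc else [np.array(c)]
        e=[A@q+v[:3]-x for q in cs];o.append(min(e,key=np.linalg.norm))
    return np.concatenate(o)
f=least_squares(res,[.6586,.06,.21,0],loss='soft_l1',f_scale=.004)
print('chute',f.x,'yaw deg',np.degrees(f.x[3]),np.abs(f.fun).mean())
np.save('chute.npy',f.x)
for k,v in ws.items(): v=np.array(v);print(k,len(v),np.median(v,0),v.std(0))
A=axes(f.x[3]);print('grip in chute',A.T@(np.median(ws['grip'],0)-f.x[:3]))
p=cap('scene');q=cap('top')
for p,n in((p,'s'),(q,'t')):
    im=p['color'][:,:,::-1].copy()
    for y in(-.053,.053):
        pts=np.array([proj(p,A@np.array(c)+f.x[:3]) for c in [(-.1,y,.016),(.468,y,.016)]]).round().astype(int)
        cv2.line(im,tuple(pts[0].tolist()),tuple(pts[1].tolist()),(255,0,255),1)
    for c in [(0,-.074,.074),(-.1,0,0),(.05,0,0),(.468,0,.0)]:
        cv2.circle(im,tuple(proj(p,A@np.array(c)+f.x[:3]).round().astype(int).tolist()),2,(0,255,0),-1)
    cr=im[140:280,110:360] if n=='s' else im[120:220,200:450]
    cv2.imwrite(f'pics/fit_{n}.png',cv2.resize(cr,None,fx=3,fy=3))
E
python3 fit.py; python3 - <<'E'
import cv2,numpy as np
a=cv2.imread('pics/fit_s.png');b=cv2.imread('pics/fit_t.png')
cv2.imwrite('pics/fit.png',cv2.resize(np.vstack([a,b]),None,fx=.8,fy=.8))
E
```

```text
chute [0.6575 0.0586 0.2072 0.0355] yaw deg 2.035475094168529 0.01688334017161769
grip 6 [ 0.6828 -0.0004  0.2671] [0.0033 0.0019 0.0014]
w4 6 [ 0.4411  0.3378 -0.0003] [0.0026 0.0008 0.0021]
w1 6 [ 0.3937 -0.25   -0.0009] [0.0011 0.0036 0.0013]
w2 5 [ 0.5674  0.3736 -0.0012] [0.0015 0.0025 0.0013]
w3 6 [ 0.4219 -0.0461 -0.0001] [0.0019 0.0023 0.0009]
grip in chute [0.0397 0.0232 0.0748]
```

View pics/fit.png

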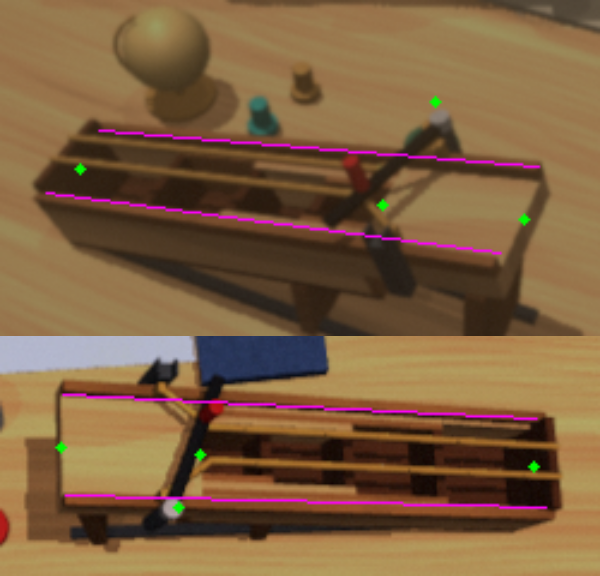

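```bash
cat >> h.py <<'E'
import os
if os.path.exists('chute.npy'):
    V=np.load('chute.npy');A=axes(V[3]);RA=np.stack([-A[:,0],A[:,1],-A[:,2]],1)
    def W(c): return A@np.array(c)+V[:3]
    def C(x): return A.T@(np.array(x)-V[:3])
E
python3 - <<'E'
from h import *
print(RA); g=np.array([.0397,.0232,.0745])
print(W(g),d(W(g+[0,0,.118]),RA))
from scipy.spatial.transform import Rotation as Ro
s=manip.state()
print(d([0.19,-.595,.45],RD), RA.T@(W(g+[0,0,.118])-np.array([.1911,-.5951,.3039])), Ro.from_matrix(RD.T@RA).as_rotvec(degrees=True))
E
```

```text
[[-0.034   0.9994 -0.0104]
 [ 0.9557  0.0355  0.2922]
 [ 0.2924  0.     -0.9563]]
[ 0.6828 -0.0003  0.2668] (array([ 640.7, -382.7,  -75.8]), array([ 11.01,  14.55, -73.65]))
(array([  -1.1,   -0.4, -146.1]), array([  0.  ,   0.  , -72.19])) [0.5409 0.5126 0.0862] [ 0.302  16.9982 -2.0205]
```

```bash
python3 -m pendant '{"rot":[[1,1.32,-6.7],[1,1.32,-6.7],[1,1.32,-6.7],[1,1.32,-6.7],[1,1.32,-6.7]],"travel":[[0,0,-20],[0,0,-20],[0,0,-20],[0,0,-20],[0,0,-20]],"gripper":[0.5,0.5,0.5,0.5,0.5]}' 20
python3 -m pendant '{"rot":[[1,1.32,-6.7],[1,1.32,-6.7],[1,1.32,-6.7],[1,1.32,-6.7],[1,1.32,-6.7]],"travel":[[0,0,-5],[0,0,-5],[0,0,-5],[0,0,-5],[0,0,-5]],"gripper":[0.5,0.5,0.5,0.5,0.5]}'
python3 - <<'E'
from h import *
g=np.array([.0397,.0232,.0745]);print(d(W(g+[0,0,.118]),RA), manip.state()['time_s'],manip.state()['joint_pos'])
E
```

```text
time_s: 5.42
tool_pos: [0.1885, -0.6002, 0.405]
tcp_rot: [[0.617, 0.786, 0.045], [0.776, -0.617, 0.136], [0.134, -0.049, -0.99]]
ft_force: [0.0, -0.8, 0.5]
width: 0.0427
finger_force: 0.0
time_s: 5.83
tool_pos: [0.1875, -0.6052, 0.4284]
tcp_rot: [[0.077, 0.997, 0.006], [0.96, -0.075, 0.27], [0.27, -0.015, -0.963]]
ft_force: [-0.4, -0.4, 0.3]
width: 0.0423
finger_force: 0.0
(array([572.4, 452.8, 204.1]), array([ 0.96,  1.28, -6.35])) 5.8333 [ 1.3668  0.5058 -0.2206  0.9915 -0.0079  1.9042  1.0805]
```

```bash
python3 -m pendant '{"rot":[[0.96,1.28,-6.35],[0,0,0],[0,0,0],[0,0,0],[0,0,0]],"travel":[[0,0,0],[29,25,7],[29,25,7],[29,25,7],[29,25,7]],"gripper":[0.5,0.5,0.5,0.5,0.5]}' >/dev/null
python3 -m pendant '{"rot":[[0,0,0],[0,0,0],[0,0,0],[0,0,0],[0,0,0]],"travel":[[29,25,7],[29,25,7],[29,25,7],[29,25,7],[29,25,7]],"gripper":[0.5,0.5,0.5,0.5,0.5]}' >/dev/null
python3 -m pendant '{"rot":[[0,0,0],[0,0,0],[0,0,0],[0,0,0],[0,0,0]],"travel":[[29,25,7],[29,25,7],[29,25,7],[29,25,7],[29,25,7]],"gripper":[0.5,0.5,0.5,0.5,0.5]}'
python3 - <<'E'
from h import *
g=np.array([.0397,.0232,.0745]);print(d(W(g+[0,0,.118]),RA), manip.state()['time_s'],manip.state()['joint_pos'])
E
```

```text
time_s: 7.08
tool_pos: [0.5259, -0.176, 0.4526]
tcp_rot: [[-0.028, 1.0, -0.009], [0.956, 0.03, 0.291], [0.291, -0.001, -0.957]]
ft_force: [0.5, -0.6, -0.2]
width: 0.0427
finger_force: 0.0
(array([109.4, 162.4, 109.4]), array([ 0.05,  0.09, -0.32])) 7.0833 [ 0.8085  0.2597 -0.5537  1.3012 -0.1478  1.7043  0.2804]
```

```bash
python3 -m pendant '{"rot":[[0,0,-0.3],[0,0,0],[0,0,0],[0,0,0],[0,0,0]],"travel":[[22,33,0],[22,33,0],[22,33,0],[22,33,0],[21,30,0]],"gripper":[0.5,0.5,0.5,0.5,0.5]}' >/dev/null
python3 -m pendant '{"rot":[[0,0,0],[0,0,0],[0,0,0],[0,0,0],[0,0,0]],"travel":[[0,0,40],[0,0,40],[0,0,29],[0,0,0],[0,0,0]],"gripper":[0.5,0.5,0.5,0.5,0.5]}'
python3 - <<'E'
from h import *
g=np.array([.0397,.0232,.0745]);print(d(W(g+[0,0,.058]),RA))
p=cap('scene');q=cap('top')
b=np.vstack([cv2.resize(p['color'][120:260,150:400],None,fx=2.4,fy=2.4),cv2.resize(q['color'][110:210,200:450],None,fx=2.4,fy=2.4)])
cv2.imwrite('pics/pre.png',b[:,:,::-1])
E
```

```text
time_s: 7.92
tool_pos: [0.6819, -0.0363, 0.3793]
tcp_rot: [[-0.034, 0.999, -0.012], [0.956, 0.036, 0.291], [0.291, -0.002, -0.957]]
ft_force: [-0.1, 0.0, 1.6]
width: 0.0424
finger_force: 0.0
(array([ 1.6,  2.3, 60.1]), array([-0.11,  0.06, -0.02]))
```

View pics/pre.png

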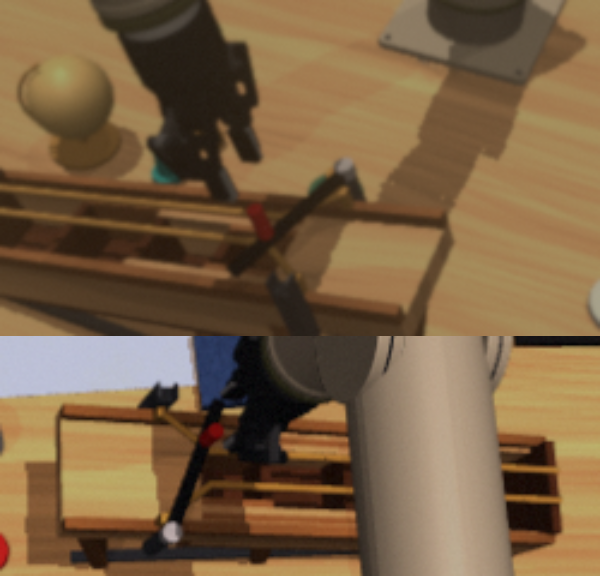

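```bash
python3 - <<'E'
from h import *
s=manip.state();R=s['tcp_rot'];p=cap('scene');q=cap('top')
for n in(.06,.073,.115):
  for y in (-.021,.0,.021):
    x=s['tool_pos']+R@[0,y,n]; print(n,y,(proj(p,x)-[150,120])*2.4,(proj(q,x)-[200,110])*2.4+[0,336])
E
```

```text
0.06 -0.021 [244.9999 149.9857] [234.9991 439.1501]
0.06 0.0 [234.5081 165.9739] [233.9255 417.7553]
0.06 0.021 [223.6897 182.4527] [232.8582 396.5171]
0.073 -0.021 [249.9759 160.8273] [230.3572 442.9293]
0.073 0.0 [239.6659 176.8125] [229.3128 421.7735]
0.073 0.021 [229.0384 193.2838] [228.2745 400.7703]
0.115 -0.021 [265.3764 194.3925] [216.0854 454.5508]
0.115 0.0 [255.6195 210.3499] [215.1277 434.1326]
0.115 0.021 [245.5715 226.7789] [214.1757 413.8551]
```

Fingers line up with the red pin in both views (pin top at about (255,208) and (212,433) in the crop). I'll descend and grip.

```bash
python3 -m pendant '{"rot":[[0,0,0],[0,0,0],[0,0,0],[0,0,0]],"travel":[[2,2,0],[0,0,25],[0,0,25],[0,0,10]],"gripper":[0.5,0.5,0.5,0.5]}' 
python3 -m pendant '{"rot":[[0,0,0],[0,0,0],[0,0,0],[0,0,0],[0,0,0]],"travel":[[0,0,0],[0,0,0],[0,0,0],[0,0,0],[0,0,0]],"gripper":[0.1,0.1,0.1,0.1,0.1]}' 20
python3 - <<'E'
from h import *
s=manip.state();x=C(s['tool_pos']+.054*s['tcp_rot'][:,2]);print(x)
c=x.copy();th=np.arctan2(x[0],x[1]+.074);print(th,np.hypot(x[0],x[1]+.074))
# arc in tool axes: tool x=-xc, tool y=yc
prev=None
for t in np.linspace(th,1.72,16):
    q=np.array([.105*np.sin(t),.105*np.cos(t)])
    if prev is not None: print((-(q-prev)[0]*1e3).round(1),((q-prev)[1]*1e3).round(1))
    prev=q
E
```

```text
time_s: 8.45
tool_pos: [0.6832, -0.016, 0.3209]
tcp_rot: [[-0.034, 0.999, -0.012], [0.956, 0.036, 0.291], [0.292, -0.002, -0.957]]
ft_force: [-0.5, 0.7, -0.6]
width: 0.0427
finger_force: 0.0
time_s: 8.87
tool_pos: [0.6841, -0.0171, 0.3243]
tcp_rot: [[-0.034, 0.999, -0.008], [0.956, 0.035, 0.291], [0.291, 0.002, -0.957]]
ft_force: [-1.0, -0.2, 1.9]
width: 0.015
finger_force: 22.7
[0.0391 0.0239 0.0804]
0.379700886221365 0.10545625430582387
-8.5 -3.9
-8.2 -4.6
-7.7 -5.3
-7.2 -6.0
-6.7 -6.6
-6.0 -7.2
-5.4 -7.7
-4.7 -8.1
-3.9 -8.5
-3.1 -8.8
-2.3 -9.1
-1.5 -9.3
-0.7 -9.4
0.1 -9.4
1.0 -9.3
```

```bash
Z='[0,0,0]'
python3 -m pendant '{"rot":[[0,0,0],[0,0,0],[0,0,0],[0,0,0],[0,0,0]],"travel":[[-8.5,-3.9,0],[-8.2,-4.6,0],[-7.7,-5.3,0],[-7.2,-6.0,0],[-6.7,-6.6,0]],"gripper":[0.1,0.1,0.1,0.1,0.1]}'
python3 -m pendant '{"rot":[[0,0,0],[0,0,0],[0,0,0],[0,0,0],[0,0,0]],"travel":[[-6.0,-7.2,0],[-5.4,-7.7,0],[-4.7,-8.1,0],[-3.9,-8.5,0],[-3.1,-8.8,0]],"gripper":[0.1,0.1,0.1,0.1,0.1]}'
python3 - <<'E'
from h import *
s=manip.state();x=C(s['tool_pos']+.054*s['tcp_rot'][:,2]);print(x,np.arctan2(x[0],x[1]+.074),np.hypot(x[0],x[1]+.074))
E
```

```text
time_s: 9.28
tool_pos: [0.6593, -0.0564, 0.3125]
tcp_rot: [[-0.032, 0.999, -0.006], [0.957, 0.033, 0.29], [0.29, 0.004, -0.957]]
ft_force: [8.2, -4.1, -1.0]
width: 0.0151
finger_force: 22.6
time_s: 9.7
tool_pos: [0.6192, -0.0811, 0.3052]
tcp_rot: [[-0.031, 1.0, -0.007], [0.957, 0.031, 0.288], [0.289, 0.003, -0.957]]
ft_force: [3.0, -4.2, -0.5]
width: 0.0153
finger_force: 22.6
[ 0.1038 -0.0431  0.0802] 1.281075465700559 0.10826849951719834
```

```bash
python3 -m pendant '{"rot":[[0,0,0],[0,0,0],[0,0,0],[0,0,0],[0,0,0]],"travel":[[-1.5,-9.1,0],[-0.8,-9.3,0],[0,-9.4,0],[0.6,-9.4,0],[1,-6,0]],"gripper":[0.1,0.1,0.1,0.1,0.1]}'
python3 - <<'E'
from h import *
s=manip.state();x=C(s['tool_pos']+.054*s['tcp_rot'][:,2]);print(x,np.arctan2(x[0],x[1]+.074),np.hypot(x[0],x[1]+.074))
E
```

```text
time_s: 10.12
tool_pos: [0.5752, -0.0826, 0.3051]
tcp_rot: [[-0.031, 0.999, -0.008], [0.957, 0.032, 0.288], [0.288, 0.001, -0.957]]
ft_force: [2.0, -7.1, -1.8]
width: 0.0154
finger_force: 22.6
[ 0.1038 -0.0872  0.08  ] 1.696905204978647 0.10462130229534855
```

```bash
python3 -m pendant '{"rot":[[0,0,0],[0,0,0],[0,0,0],[0,0,0],[0,0,0]],"travel":[[0,0,0],[0,0,0],[0,0,0],[0,0,-30],[0,0,-41]],"gripper":[0.5,0.5,0.5,0.5,0.5]}'
python3 -m pendant '{"rot":[[0,-5.7,0],[0,-5.7,0],[0,-5.4,0],[0,0,0]],"travel":[[0,-20,-30],[0,-30,0],[0,-40,0],[0,0,0]],"gripper":[0.5,0.5,0.5,0.5]}'
python3 - <<'E'
from h import *
print(d([.422,-.046,.14],RD)); p=cap('top')
for r in imaging.place_of(p,'gate_grip')[:1]:
  x=C(r['xyz']);print(x,np.arctan2(x[0],x[1]+.074))
E
```

```text
time_s: 10.53
tool_pos: [0.5757, -0.0994, 0.3707]
tcp_rot: [[-0.035, 0.999, -0.016], [0.955, 0.038, 0.293], [0.294, -0.005, -0.956]]
ft_force: [0.9, -0.5, 0.2]
width: 0.0424
finger_force: 0.0
time_s: 10.87
tool_pos: [0.4819, -0.1093, 0.4023]
tcp_rot: [[-0.04, 0.999, -0.001], [0.999, 0.04, -0.007], [-0.007, -0.001, -1.0]]
ft_force: [0.2, 1.2, 1.0]
width: 0.0422
finger_force: 0.0
(array([ 67.5, -57. , 261.9]), array([-0.07,  0.42,  2.27]))
[ 0.1019 -0.09    0.0745] 1.726830107306763
```

```bash
python3 -m pendant '{"rot":[[0,0,2],[0,0,0],[0,0,0],[0,0,0],[0,0,0]],"travel":[[23,-19,10],[22,-19,20],[22,-19,35],[0,0,40],[0,0,40]],"gripper":[0.7,0.7,0.7,0.7,0.7]}' >/dev/null
python3 -m pendant '{"rot":[[0,0,0],[0,0,0],[0,0,0],[0,0,0],[0,0,0]],"travel":[[0,0,40],[0,0,40],[0,0,36],[0,0,0],[0,0,0]],"gripper":[0.7,0.7,0.7,0.7,0.7]}'
python3 - <<'E'
from h import *
print(d([.422,-.046,.092],RD)); 
for n in('scene','top'):
  for r in imaging.place_of(cap(n),'weight3'): print(n,np.array(r['xyz']),r['score'])
E
```

```text
time_s: 11.8
tool_pos: [0.4309, -0.0469, 0.1428]
tcp_rot: [[-0.001, 1.0, -0.003], [1.0, 0.001, 0.006], [0.006, -0.003, -1.0]]
ft_force: [1.0, 0.0, 1.6]
width: 0.0597
finger_force: 0.0
(array([ 0.6, -8.8, 50.9]), array([-0.19, -0.33,  0.05]))
scene [ 0.4418  0.3375 -0.    ] 0.95
scene [0.5468 0.4816 0.0016] 0.83
scene [ 0.6659 -0.0921  0.0992] 0.71
scene [ 0.6144  0.268  -0.0012] 0.67
scene [ 0.4777 -0.2645 -0.0033] 0.6
scene [ 0.5652  0.3751 -0.    ] 0.58
scene [ 0.4237 -0.0443 -0.0007] 0.54
scene [ 0.6644 -0.1947  0.0695] 0.52
scene [ 0.3965 -0.2508 -0.003 ] 0.5
top [ 0.5684  0.3716 -0.0015] 0.88
top [ 0.4432  0.3364 -0.0022] 0.79
top [ 0.6125  0.2694 -0.0006] 0.73
top [ 0.3929 -0.2454 -0.0005] 0.7
top [ 0.4196 -0.0481  0.0017] 0.61
top [0.5423 0.4824 0.0023] 0.61
top [ 0.4759 -0.2674  0.0013] 0.54
```

```bash
python3 -m pendant '{"rot":[[0,0,0],[0,0,0],[0,0,0],[0,0,0],[0,0,0]],"travel":[[0.5,-9,0],[0,0,30],[0,0,21],[0,0,0],[0,0,0]],"gripper":[0.7,0.7,0.7,0.7,0.7]}'
python3 -m pendant '{"rot":[[0,0,0],[0,0,0],[0,0,0],[0,0,0],[0,0,0]],"travel":[[0,0,0],[0,0,0],[0,0,0],[0,0,0],[0,0,0]],"gripper":[0.15,0.15,0.15,0.15,0.15]}' 35
python3 -m pendant '{"rot":[[0,0,0],[0,0,0],[0,0,0],[0,0,0],[0,0,0]],"travel":[[0,0,-20],[0,0,-40],[0,0,-40],[0,0,-40],[0,0,-40]],"gripper":[0.15,0.15,0.15,0.15,0.15]}'
python3 - <<'E'
from h import *
t=W([-.048,0,.092+.06]);print(t,d(t,RA)); print(RA.T@(t-manip.state()['tool_pos']))
E
```

```text
time_s: 12.42
tool_pos: [0.4214, -0.0468, 0.0931]
tcp_rot: [[-0.001, 1.0, -0.0], [1.0, 0.001, 0.003], [0.003, -0.0, -1.0]]
ft_force: [0.9, -0.2, 0.6]
width: 0.0596
finger_force: 0.0
time_s: 12.83
tool_pos: [0.4227, -0.047, 0.0939]
tcp_rot: [[-0.0, 1.0, 0.002], [1.0, 0.0, 0.001], [0.001, 0.002, -1.0]]
ft_force: [-1.7, -0.4, 8.1]
width: 0.0251
finger_force: 33.8
time_s: 13.25
tool_pos: [0.4213, -0.0468, 0.275]
tcp_rot: [[-0.001, 1.0, 0.001], [1.0, 0.001, 0.002], [0.002, 0.001, -1.0]]
ft_force: [1.4, -1.6, -2.3]
width: 0.0252
finger_force: 35.1
[0.6575 0.0601 0.3666] (array([106.8, 236.4, -91.1]), array([ 0.35, 16.88, -1.94]))
[ 0.1209  0.2399 -0.0588]
```

```bash
python3 -m pendant '{"rot":[[0,0,0],[0,0,0],[0,0,0],[0,0,0],[0,0,0]],"travel":[[10,0,-35],[20,10,-35],[26,20,-30],[26,25,-25],[25,30,-10]],"gripper":[0.15,0.15,0.15,0.15,0.15]}' >/dev/null
python3 -m pendant '{"rot":[[0,5.6,-0.65],[0,5.6,-0.65],[0,5.7,-0.65],[0,0,0],[0,0,0]],"travel":[[0,30,0],[0,30,0],[0,30,0],[0,0,0],[0,0,0]],"gripper":[0.15,0.15,0.15,0.15,0.15]}'
python3 - <<'E'
from h import *
t=W([-.048,0,.094+.05]);print(d(t,RA))
E
```

```text
time_s: 14.08
tool_pos: [0.5952, 0.0556, 0.403]
tcp_rot: [[-0.031, 0.999, -0.007], [0.955, 0.032, 0.295], [0.295, 0.002, -0.955]]
ft_force: [-1.2, 0.6, -1.7]
width: 0.0251
finger_force: 35.4
(array([-8.4, 62.3, 43.7]), array([ 0.19, -0.17, -0.17]))
```

```bash
python3 -m pendant '{"rot":[[0,0,0],[0,0,0],[0,0,0],[0,0,0],[0,0,0]],"travel":[[-4,31,0],[-4,31,0],[0,0,25],[0,0,19],[0,0,0]],"gripper":[0.15,0.15,0.15,0.15,0.15]}'
python3 - <<'E'
from h import *
t=W([-.048,0,.094]);print(d(t,RA))
p=cap('scene');q=cap('top')
b=np.vstack([cv2.resize(p['color'][120:260,150:400],None,fx=2.4,fy=2.4),cv2.resize(q['color'][110:210,200:450],None,fx=2.4,fy=2.4)])
cv2.imwrite('pics/ap.png',b[:,:,::-1])
E
```

```text
time_s: 14.5
tool_pos: [0.6545, 0.0667, 0.3578]
tcp_rot: [[-0.036, 0.999, -0.01], [0.956, 0.037, 0.292], [0.292, 0.001, -0.956]]
ft_force: [-0.8, -0.4, -2.8]
width: 0.025
finger_force: 35.7
(array([-3.9,  2.7, 47.7]), array([ 0.02, -0.01,  0.12]))
```

View pics/ap.png

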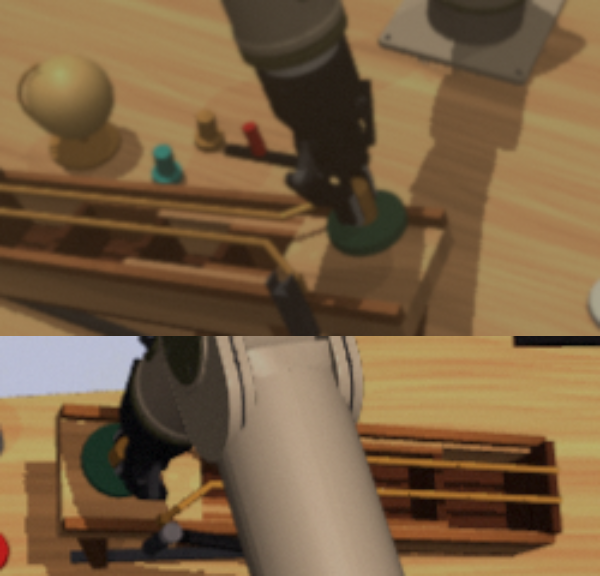

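w3, held square, is over the apron at crop px (367,222), and the gate is clear. I'll lower it.

```bash
python3 -m pendant '{"rot":[[0,0,0],[0,0,0],[0,0,0],[0,0,0],[0,0,0]],"travel":[[-4,2.5,20],[0,0,18],[0,0,5],[0,0,0],[0,0,0]],"gripper":[0.15,0.15,0.15,0.15,0.15]}'
python3 -m pendant '{"rot":[[0,0,0],[0,0,0]],"travel":[[0,0,2],[0,0,0]],"gripper":[0.15,0.15]}'
python3 -m pendant '{"rot":[[0,0,0],[0,0,0]],"travel":[[0,0,2],[0,0,0]],"gripper":[0.15,0.15]}'
python3 - <<'E'
from h import *
t=W([-.048,0,.094]);print(d(t,RA))
E
```

```text
time_s: 15.02
tool_pos: [0.6588, 0.0736, 0.3204]
tcp_rot: [[-0.035, 0.999, -0.003], [0.956, 0.034, 0.293], [0.292, 0.007, -0.956]]
ft_force: [-0.5, 0.6, -1.8]
width: 0.025
finger_force: 35.8
time_s: 15.18
tool_pos: [0.6589, 0.0742, 0.3177]
tcp_rot: [[-0.034, 0.999, -0.003], [0.956, 0.034, 0.293], [0.293, 0.007, -0.956]]
ft_force: [-0.3, -0.8, -2.3]
width: 0.0252
finger_force: 35.8
time_s: 15.35
tool_pos: [0.6586, 0.0749, 0.3147]
tcp_rot: [[-0.034, 0.999, -0.005], [0.956, 0.034, 0.293], [0.293, 0.006, -0.956]]
ft_force: [0.3, 0.2, -2.0]
width: 0.0249
finger_force: 35.8
(array([ 1. , -1.7,  4.1]), array([ 0.33, -0.02,  0.01]))
```

```bash
for i in 1; do
python3 -m pendant '{"rot":[[0,0,0],[0,0,0]],"travel":[[0,-1.5,2],[0,0,0]],"gripper":[0.15,0.15]}'
python3 -m pendant '{"rot":[[0,0,0],[0,0,0]],"travel":[[0,0,1.5],[0,0,0]],"gripper":[0.15,0.15]}'
done|grep -E "tool_pos|force"
python3 - <<'E'
from h import *
print(d(W([-.048,0,.094]),RA))
E
```

```text
tool_pos: [0.6568, 0.0756, 0.3123]
ft_force: [0.0, -0.4, -2.7]
finger_force: 35.8
tool_pos: [0.6573, 0.0757, 0.3117]
ft_force: [0.7, -1.3, 1.9]
finger_force: 36.0
(array([ 1.1, -0.3,  0.9]), array([ 0.37, -0.02, -0.  ]))
```

```bash

python3 -m pendant '{"rot":[[0,0,0],[0,0,0],[0,0,0],[0,0,0],[0,0,0]],"travel":[[0,0,0],[0,0,0],[0,0,0],[0,0,0],[0,0,0]],"gripper":[0.5,0.5,0.5,0.5,0.5]}'
python3 -m pendant '{"rot":[[0,0,0],[0,0,0],[0,0,0],[0,0,0],[0,0,0]],"travel":[[0,0,0],[0,0,0],[0,0,-20],[0,0,-35],[0,0,-35]],"gripper":[0.5,0.5,0.5,0.5,0.5]}'
python3 - <<'E'
from h import *
p=cap('scene');q=cap('top')
b=np.vstack([cv2.resize(p['color'][120:260,100:350],None,fx=2.4,fy=2.4),cv2.resize(q['color'][110:210,200:450],None,fx=2.4,fy=2.4)])
cv2.imwrite('pics/rel.png',b[:,:,::-1])
E
```

```text
time_s: 16.1
tool_pos: [0.6571, 0.076, 0.3112]
tcp_rot: [[-0.034, 0.999, -0.005], [0.956, 0.034, 0.293], [0.293, 0.005, -0.956]]
ft_force: [-0.6, 0.5, -0.5]
width: 0.0428
finger_force: 0.0
time_s: 16.52
tool_pos: [0.657, 0.0494, 0.3975]
tcp_rot: [[-0.034, 0.999, -0.007], [0.956, 0.035, 0.293], [0.293, 0.003, -0.956]]
ft_force: [0.7, -0.5, -0.0]
width: 0.0428
finger_force: 0.0
```

View pics/rel.png

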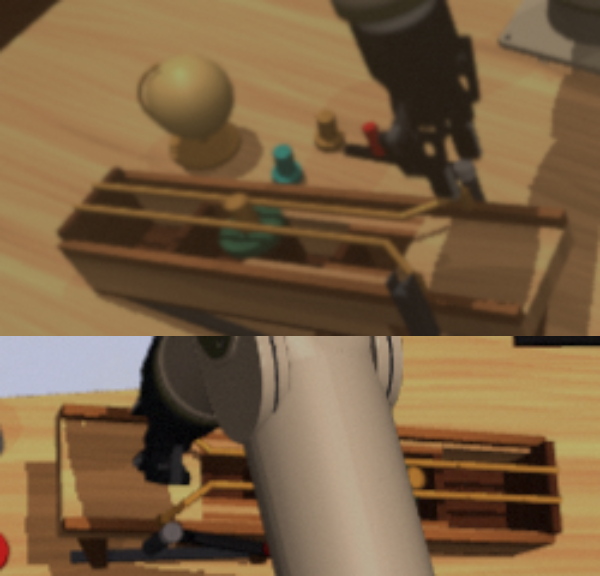

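w3 is sliding down under the rods, with its knob at crop px (237,205), near pocket 3. Next is w1.

```bash

python3 -m pendant '{"rot":[[0,0,0],[0,-5.6,0.65],[0,-5.6,0.65],[0,-5.6,0.7],[0,0,0]],"travel":[[0,-20,-20],[0,-40,0],[0,-40,0],[0,-40,0],[-26,-32,0]],"gripper":[0.5,0.5,0.5,0.5,0.5]}' >/dev/null
python3 -m pendant '{"rot":[[0,0,0],[0,0,0],[0,0,0],[0,0,0],[0,0,0]],"travel":[[-34,-24,0],[-36,-20,0],[-41,0,0],[-41,0,0],[-41,0,0]],"gripper":[0.5,0.5,0.5,0.5,0.5]}'
python3 - <<'E'
from h import *
L=[]
for n in('scene','top','scene','top'):
  p=cap(n)
  for t in('weight1','weight3'):
   for r in imaging.place_of(p,t):
    x=np.array(r['xyz'])
    if t=='weight3' and x[0]>.62 and x[1]<.1: print(n,'rack',C(x),r['score'])
    if t=='weight1' and np.hypot(x[0]-.394,x[1]+.25)<.06: print(x,r['score']); L.append(x)
x=np.mean(L,0);print(x,d([x[0],x[1],.0935],RD))
E
```

```text
time_s: 17.45
tool_pos: [0.4408, -0.1804, 0.4154]
tcp_rot: [[0.001, 1.0, 0.001], [1.0, -0.001, 0.002], [0.002, 0.001, -1.0]]
ft_force: [0.4, 0.1, -0.4]
width: 0.0426
finger_force: 0.0
[ 0.3955 -0.2515  0.0001] 0.61
scene rack [ 0.3007  0.0003 -0.0564] 0.71
[ 0.3966 -0.2462  0.0002] 0.63
top rack [ 0.3016 -0.0012 -0.059 ] 0.7
[ 0.3945 -0.2514 -0.0006] 0.5
scene rack [ 0.298   0.0016 -0.0579] 0.64
[ 0.3931 -0.2452 -0.0004] 0.51
top rack [ 0.2992 -0.0006 -0.0602] 0.89
[ 0.3949 -0.2486 -0.0002] (array([-71.6, -47. , 321.3]), array([ 0.03, -0.22,  0.04]))
```

```bash

python3 -m pendant '{"rot":[[0,0,0],[0,0,0],[0,0,0],[0,0,0],[0,0,0]],"travel":[[-24,-16,25],[-24,-16,25],[-24,-15,25],[0,0,40],[0,0,40]],"gripper":[0.5,0.5,0.5,0.5,0.5]}' >/dev/null
python3 -m pendant '{"rot":[[0,0,0],[0,0,0],[0,0,0],[0,0,0],[0,0,0]],"travel":[[0,0,40],[0,0,40],[0,0,30],[0,0,0],[0,0,0]],"gripper":[0.5,0.5,0.5,0.5,0.5]}'
python3 -c "
from h import *
print(d([.3949,-.2486,.0935],RD))"
```

```text
time_s: 18.88
tool_pos: [0.3943, -0.2491, 0.1495]
tcp_rot: [[-0.0, 1.0, -0.002], [1.0, 0.0, 0.006], [0.006, -0.002, -1.0]]
ft_force: [1.4, -0.8, 1.1]
width: 0.0428
finger_force: 0.0
(array([ 0.2,  0.7, 56. ]), array([-0.1 , -0.34,  0.01]))
```

```bash

python3 -m pendant '{"rot":[[0,0,0],[0,0,0],[0,0,0],[0,0,0]],"travel":[[0,0.5,25],[0,0,25],[0,0,6],[0,0,0]],"gripper":[0.5,0.5,0.5,0.5]}'
python3 -m pendant '{"rot":[[0,0,0],[0,0,0],[0,0,0],[0,0,0],[0,0,0]],"travel":[[0,0,0],[0,0,0],[0,0,0],[0,0,0],[0,0,0]],"gripper":[0.15,0.15,0.15,0.15,0.15]}' 35
python3 -m pendant '{"rot":[[0,0,0],[0,0,0],[0,0,0],[0,0,0],[0,0,0]],"travel":[[0,0,-20],[0,0,-40],[0,0,-40],[0,0,-40],[0,0,-40]],"gripper":[0.15,0.15,0.15,0.15,0.15]}'
python3 -m pendant '{"rot":[[0,0,0],[0,0,0],[0,0,0],[0,0,0],[0,0,0]],"travel":[[15,0,-37],[20,0,-35],[25,0,-30],[35,0,-20],[40,0,-10]],"gripper":[0.15,0.15,0.15,0.15,0.15]}'
python3 -c "
from h import *
print(d([.44,.06,.41],RD))"
```

```text
time_s: 19.22
tool_pos: [0.3954, -0.2495, 0.0944]
tcp_rot: [[0.0, 1.0, 0.0], [1.0, -0.0, 0.004], [0.004, 0.0, -1.0]]
ft_force: [0.2, -0.5, 0.1]
width: 0.0428
finger_force: 0.0
time_s: 19.63
tool_pos: [0.3964, -0.2501, 0.0959]
tcp_rot: [[0.0, 1.0, 0.003], [1.0, -0.0, 0.002], [0.002, 0.003, -1.0]]
ft_force: [-0.7, 1.4, 9.1]
width: 0.0248
finger_force: 34.8
time_s: 20.05
tool_pos: [0.3949, -0.2497, 0.277]
tcp_rot: [[-0.0, 1.0, 0.002], [1.0, 0.0, 0.003], [0.003, 0.002, -1.0]]
ft_force: [2.0, -1.0, -1.8]
width: 0.0251
finger_force: 34.8
time_s: 20.47
tool_pos: [0.3951, -0.1148, 0.4102]
tcp_rot: [[0.002, 1.0, 0.005], [1.0, -0.002, 0.001], [0.001, 0.005, -1.0]]
ft_force: [0.9, -0.3, -0.7]
width: 0.0248
finger_force: 34.8
(array([174.9,  44.5,   0.7]), array([ 0.27, -0.08, -0.12]))
```

```bash

python3 -m pendant '{"rot":[[0,0,0],[0,0,0],[0,0,0],[0,0,0],[0,0,0]],"travel":[[39,9,0],[39,9,0],[39,9,0],[39,9,0],[19,35,0]],"gripper":[0.15,0.15,0.15,0.15,0.15]}' >/dev/null
python3 -m pendant '{"rot":[[0,5.6,-0.65],[0,5.6,-0.65],[0,5.7,-0.65],[0,0,0],[0,0,0]],"travel":[[0,35,0],[0,35,0],[0,35,0],[0,35,0],[0,0,0]],"gripper":[0.15,0.15,0.15,0.15,0.15]}'
python3 -c "
from h import *
print(d(W([-.048,0,.0955]),RA))"
```

```text
time_s: 21.3
tool_pos: [0.6106, 0.0585, 0.4037]
tcp_rot: [[-0.027, 1.0, -0.008], [0.954, 0.029, 0.298], [0.299, 0.001, -0.954]]
ft_force: [-1.0, -0.2, -1.4]
width: 0.025
finger_force: 35.1
(array([-11.2,  46.7,  92.1]), array([ 0.17, -0.37, -0.37]))
```

```bash

python3 -m pendant '{"rot":[[0,-0.4,-0.4],[0,0,0],[0,0,0],[0,0,0],[0,0,0]],"travel":[[-5,23,0],[-6,23,20],[0,0,40],[0,0,22],[0,0,0]],"gripper":[0.15,0.15,0.15,0.15,0.15]}'
python3 -m pendant '{"rot":[[0,0,0],[0,0,0]],"travel":[[0,0,4],[0,0,0]],"gripper":[0.15,0.15]}'
python3 -c "
from h import *
print(d(W([-.048,0,.0955]),RA))"
```

```text
time_s: 21.72
tool_pos: [0.6504, 0.0775, 0.3217]
tcp_rot: [[-0.041, 0.999, -0.012], [0.957, 0.043, 0.287], [0.288, 0.001, -0.958]]
ft_force: [-1.0, 0.1, -1.1]
width: 0.0247
finger_force: 35.3
time_s: 21.88
tool_pos: [0.6524, 0.0772, 0.324]
tcp_rot: [[-0.041, 0.999, -0.002], [0.957, 0.039, 0.287], [0.287, 0.01, -0.958]]
ft_force: [0.4, 0.6, -0.8]
width: 0.0252
finger_force: 35.3
(array([-4.1,  4.3, 10.8]), array([0.46, 0.3 , 0.37]))
```

```bash

python3 -m pendant '{"rot":[[0,0.3,0.4],[0,0,0],[0,0,0]],"travel":[[-4,4,5],[0,0,2],[0,0,0]],"gripper":[0.15,0.15,0.15]}' | grep -E "pos|ft"
python3 -c "
from h import *
print(d(W([-.048,0,.0955]),RA))"
python3 -m pendant '{"rot":[[0,0,0],[0,0,0]],"travel":[[0,0,1.5],[0,0,0]],"gripper":[0.15,0.15]}' | grep -E "pos|ft"
python3 -c "
from h import *
print(d(W([-.048,0,.0955]),RA))"
```

```text
tool_pos: [0.6566, 0.075, 0.3144]
ft_force: [0.1, 0.2, -1.7]
(array([1. , 0.3, 2.3]), array([ 0.38, -0.01, -0.11]))
tool_pos: [0.6567, 0.0759, 0.3139]
ft_force: [-0.3, -1.3, 4.0]
(array([0.3, 0.2, 1.5]), array([ 0.44, -0.01, -0.06]))
```

Contact. Release and retreat, then on to w4.

```bash

python3 -m pendant '{"rot":[[0,0,0],[0,0,0],[0,0,0],[0,0,0],[0,0,0]],"travel":[[0,0,0],[0,0,0],[0,0,0],[0,0,0],[0,0,0]],"gripper":[0.5,0.5,0.5,0.5,0.5]}' >/dev/null
python3 -m pendant '{"rot":[[0,0,0],[0,0,0],[0,0,0],[0,0,0],[0,0,0]],"travel":[[0,0,0],[0,0,0],[0,0,-20],[0,0,-35],[0,0,-35]],"gripper":[0.5,0.5,0.5,0.5,0.5]}' >/dev/null
python3 -m pendant '{"rot":[[0,0,0],[0,-5.6,0.65],[0,-5.6,0.65],[0,-5.6,0.7],[0,0,0]],"travel":[[20,-20,0],[40,-10,0],[41,0,0],[41,0,0],[0,-10,0]],"gripper":[0.7,0.7,0.7,0.7,0.7]}'
python3 - <<'E'
from h import *
L=[]
for n in('scene','top','scene','top'):
  p=cap(n)
  for r in imaging.place_of(p,'weight1'):
    x=np.array(r['xyz'])
    if x[0]>.62 and x[1]<.2: print(n,'rack',C(x),r['score'])
    elif x[1]>.2 and np.hypot(x[0]-.442,x[1]-.338)<.06: print(x,r['score']); L.append(x)
    else: print(n,'   ',x,r['score'])
x=np.mean(L,0);print(x,d([x[0],x[1],.0945],RD))
E
```

```text
time_s: 23.55
tool_pos: [0.6083, 0.1995, 0.4286]
tcp_rot: [[-0.024, 1.0, -0.001], [1.0, 0.024, 0.017], [0.017, -0.001, -1.0]]
ft_force: [-3.0, 4.9, 0.9]
width: 0.0601
finger_force: 0.0
scene     [0.5652 0.3736 0.0009] 0.94
[0.4417 0.3375 0.0033] 0.86
scene     [ 0.614   0.2675 -0.    ] 0.85
scene     [0.5466 0.4808 0.0027] 0.84
scene     [ 0.4717 -0.266  -0.0024] 0.57
scene rack [ 0.2999 -0.0008 -0.0595] 0.55
scene rack [ 0.1027 -0.0002 -0.058 ] 0.44
top rack [ 0.2988 -0.003  -0.0597] 0.73
top     [0.5433 0.4813 0.    ] 0.64
top     [ 0.4745 -0.268   0.003 ] 0.63
top rack [ 0.1003  0.0006 -0.0611] 0.61
top     [ 0.568   0.3738 -0.0047] 0.59
[ 0.4419  0.3381 -0.0018] 0.59
[ 0.4418  0.3376 -0.0001] 0.83
scene     [0.6142 0.2683 0.0007] 0.82
scene     [ 0.549   0.4819 -0.0001] 0.79
scene rack [ 0.1026  0.0017 -0.0557] 0.59
scene     [ 0.4715 -0.265   0.0006] 0.58
scene rack [ 0.301  -0.0022 -0.0601] 0.53
top     [ 0.5658  0.3721 -0.0027] 0.88
[ 0.4435  0.3385 -0.0001] 0.84
top     [ 0.6145  0.2714 -0.0031] 0.66
top rack [ 0.1817 -0.0014 -0.059 ] 0.65
top rack [ 0.2998 -0.0027 -0.0592] 0.59
top     [ 0.4773 -0.2653  0.002 ] 0.59
top rack [ 0.0989  0.0006 -0.0631] 0.57
[0.4422 0.3379 0.0003] (array([ 152.2, -172.3,  335.8]), array([-0.06, -0.9 , -0.18]))
```

```bash

python3 -m pendant '{"rot":[[0,-0.9,0],[0,0,0],[0,0,0],[0,0,0],[0,0,0]],"travel":[[26,-29,10],[26,-29,10],[25,-29,10],[25,-29,10],[25,-29,10]],"gripper":[0.7,0.7,0.7,0.7,0.7]}' >/dev/null
python3 -m pendant '{"rot":[[0,0,0],[0,0,0],[0,0,0],[0,0,0],[0,0,0]],"travel":[[25,-28,10],[0,0,40],[0,0,40],[0,0,40],[0,0,40]],"gripper":[0.7,0.7,0.7,0.7,0.7]}' >/dev/null
python3 -m pendant '{"rot":[[0,0,0],[0,0,0],[0,0,0],[0,0,0]],"travel":[[0,0,40],[0,0,25],[0,0,0],[0,0,0]],"gripper":[0.7,0.7,0.7,0.7]}'
python3 -c "
from h import *
print(d([.4422,.3379,.0945],RD))"
```

```text
time_s: 25.12
tool_pos: [0.4405, 0.3334, 0.1433]
tcp_rot: [[0.001, 1.0, -0.003], [1.0, -0.001, -0.0], [-0.0, -0.003, -1.0]]
ft_force: [0.6, 0.5, 0.7]
width: 0.0599
finger_force: 0.0
(array([ 4.5,  1.8, 48.8]), array([-0.16,  0.02, -0.05]))
```

```bash

python3 -m pendant '{"rot":[[0,0,0],[0,0,0],[0,0,0],[0,0,0]],"travel":[[4.5,2,20],[0,0,25],[0,0,4],[0,0,0]],"gripper":[0.7,0.7,0.7,0.7]}'
python3 -m pendant '{"rot":[[0,0,0],[0,0,0],[0,0,0],[0,0,0],[0,0,0]],"travel":[[0,0,0],[0,0,0],[0,0,0],[0,0,0],[0,0,0]],"gripper":[0.15,0.15,0.15,0.15,0.15]}' 40
python3 -m pendant '{"rot":[[0,0,0],[0,0,0],[0,0,0],[0,0,0],[0,0,0]],"travel":[[0,0,-20],[0,0,-40],[0,0,-40],[0,0,-40],[0,0,-40]],"gripper":[0.15,0.15,0.15,0.15,0.15]}'
python3 -m pendant '{"rot":[[0,0,0],[0,0,0],[0,0,0],[0,0,0],[0,0,0]],"travel":[[0,0,-40],[0,10,-40],[-10,20,-35],[-30,25,-15],[-30,25,-5]],"gripper":[0.15,0.15,0.15,0.15,0.15]}'
python3 -c "
from h import *
t=W([-.048,0,.0955+.04]);print(t,d(t,RA))"
```

```text
time_s: 25.45
tool_pos: [0.4427, 0.3386, 0.0954]
tcp_rot: [[0.0, 1.0, -0.001], [1.0, -0.0, 0.0], [0.0, -0.001, -1.0]]
ft_force: [0.2, 0.1, 0.7]
width: 0.0596
finger_force: 0.0
time_s: 25.87
tool_pos: [0.443, 0.3393, 0.0964]
tcp_rot: [[-0.0, 1.0, 0.001], [1.0, 0.0, 0.001], [0.001, 0.001, -1.0]]
ft_force: [-1.5, -2.0, 8.0]
width: 0.0251
finger_force: 38.8
time_s: 26.28
tool_pos: [0.4417, 0.3387, 0.277]
tcp_rot: [[-0.001, 1.0, -0.001], [1.0, 0.001, 0.0], [0.0, -0.001, -1.0]]
ft_force: [1.5, 0.4, -2.0]
width: 0.0248
finger_force: 39.9
time_s: 26.7
tool_pos: [0.5223, 0.2699, 0.414]
tcp_rot: [[-0.004, 1.0, 0.004], [1.0, 0.004, 0.003], [0.003, 0.004, -1.0]]
ft_force: [1.0, 0.3, -3.2]
width: 0.025
finger_force: 40.2
[0.6573 0.0649 0.3508] (array([-205.8,  133.8,   63.2]), array([ 0.52, 16.83, -1.73]))
```

```bash

python3 -m pendant '{"rot":[[0,5.6,-0.6],[0,5.6,-0.6],[0,5.6,-0.6],[0,0,0],[0,0,0]],"travel":[[-39,10,0],[-35,18,0],[-33,20,-8],[-30,25,-8],[-30,25,-8]],"gripper":[0.15,0.15,0.15,0.15,0.15]}' >/dev/null
python3 -m pendant '{"rot":[[0,0,0],[0,0,0]],"travel":[[-20,20,-5],[0,0,0]],"gripper":[0.15,0.15]}'
python3 -c "
from h import *
print(d(W([-.048,0,.0955]),RA))"
```

```text
time_s: 27.28
tool_pos: [0.6463, 0.0782, 0.4043]
tcp_rot: [[-0.021, 1.0, -0.005], [0.961, 0.021, 0.276], [0.276, 0.001, -0.961]]
ft_force: [0.7, -0.3, -3.4]
width: 0.0247
finger_force: 40.5
(array([-27.1,  10.5,  87.7]), array([ 0.27,  0.98, -0.76]))
```

```bash

python3 -m pendant '{"rot":[[0,0.9,-0.7],[0,0,0],[0,0,0],[0,0,0],[0,0,0]],"travel":[[-13,5,0],[-13,6,20],[0,0,36],[0,0,20],[0,0,0]],"gripper":[0.15,0.15,0.15,0.15,0.15]}' |grep ft
python3 -m pendant '{"rot":[[0,0,0],[0,0,0]],"travel":[[0,0,0],[0,0,0]],"gripper":[0.15,0.15]}' |grep ft
python3 -c "
from h import *
print(d(W([-.048,0,.0955]),RA))"
```

```text
ft_force: [-0.7, -0.4, -2.2]
ft_force: [-0.2, 0.4, -2.5]
(array([-11.4,   1.9,  13. ]), array([ 0.31, -0.03,  0.51]))
```

```bash

python3 -m pendant '{"rot":[[0,0,0.5],[0,0,0],[0,0,0]],"travel":[[-11,2,3],[0,0,4],[0,0,2]],"gripper":[0.15,0.15,0.15]}' |grep ft
python3 -m pendant '{"rot":[[0,0,0],[0,0,0]],"travel":[[0,0,0],[0,0,0]],"gripper":[0.15,0.15]}' |grep ft
python3 -c "
from h import *
print(d(W([-.048,0,.0955]),RA))"
python3 -m pendant '{"rot":[[0,0,0],[0,0,0]],"travel":[[0,0,1.5],[0,0,0]],"gripper":[0.15,0.15]}' |grep ft
python3 -c "
from h import *
print(d(W([-.048,0,.0955]),RA))"
```

```text
ft_force: [-0.6, -0.1, -2.3]
ft_force: [0.0, 0.4, -2.9]
(array([-0.1,  0.3,  2. ]), array([ 0.19, -0.04, -0.01]))
ft_force: [-1.3, -3.2, 4.4]
(array([-0.3, -0.1,  1.9]), array([ 0.3 , -0.03, -0.  ]))
```

Contact again; release w4 and retreat toward w2.

```bash

python3 -m pendant '{"rot":[[0,0,0],[0,0,0],[0,0,0],[0,0,0],[0,0,0]],"travel":[[0,0,0],[0,0,0],[0,0,0],[0,0,0],[0,0,0]],"gripper":[0.5,0.5,0.5,0.5,0.5]}' >/dev/null
python3 -m pendant '{"rot":[[0,0,0],[0,0,0],[0,0,0],[0,0,0],[0,0,0]],"travel":[[0,0,0],[0,0,0],[0,0,-20],[0,0,-35],[0,0,-35]],"gripper":[0.5,0.5,0.5,0.5,0.5]}' >/dev/null
python3 -m pendant '{"rot":[[0,0,0],[0,-5.6,0.65],[0,-5.6,0.65],[0,-5.6,0.7],[0,0,0]],"travel":[[20,-10,0],[40,0,0],[41,0,0],[41,0,0],[40,-10,0]],"gripper":[0.6,0.6,0.6,0.6,0.6]}'
python3 - <<'E'
from h import *
L=[]
for n in('scene','top','scene','top'):
  p=cap(n,n+'_c.png')
  for r in imaging.place_of(p,'weight1'):
    x=np.array(r['xyz'])
    if x[0]>.62 and x[1]<.2: print(n,'rack',C(x),r['score'])
    elif x[1]>.2 and np.hypot(x[0]-.566,x[1]-.372)<.06: print(x,r['score']); L.append(x)
    else: print(n,'   ',x,r['score'])
x=np.mean(L,0);print(x,d([x[0],x[1],.0955],RD))
E
```

```text
time_s: 29.7
tool_pos: [0.6331, 0.2287, 0.4297]
tcp_rot: [[-0.003, 1.0, -0.001], [1.0, 0.003, 0.008], [0.008, -0.001, -1.0]]
ft_force: [0.3, 1.0, -0.7]
width: 0.0511
finger_force: 0.0
scene     [ 0.547   0.4811 -0.0002] 0.91
scene     [ 0.6128  0.266  -0.0005] 0.85
scene rack [ 0.4238 -0.0044 -0.0566] 0.78
[0.5676 0.3757 0.0006] 0.68
scene     [ 0.4747 -0.265  -0.0001] 0.59
scene rack [ 0.2976 -0.0013 -0.0604] 0.54
scene rack [ 0.1026  0.0007 -0.0575] 0.52
top rack [ 0.2984 -0.0041 -0.0594] 0.86
top rack [ 0.4277 -0.0044 -0.0595] 0.76
top rack [ 0.1762  0.0008 -0.0564] 0.65
[ 0.5641  0.3734 -0.0007] 0.6
top     [ 0.473  -0.2675  0.003 ] 0.58
top rack [ 0.0995  0.0036 -0.061 ] 0.57
top     [ 0.5461  0.4814 -0.0001] 0.52
scene     [0.5451 0.4795 0.0022] 0.95
scene     [0.6152 0.2692 0.0016] 0.78
scene rack [ 0.4233 -0.0052 -0.0569] 0.62
[0.5637 0.3732 0.0001] 0.61
scene rack [ 0.1027  0.0023 -0.0571] 0.48
scene rack [ 0.3011 -0.0013 -0.0594] 0.45
scene     [ 0.4708 -0.2646  0.0003] 0.43
top rack [ 0.3002 -0.0049 -0.059 ] 0.95
top     [ 0.4755 -0.2673  0.0034] 0.67
top rack [ 0.0988  0.0025 -0.0607] 0.66
top rack [ 0.4276 -0.0009 -0.0598] 0.59
top     [0.541  0.481  0.0025] 0.55
[ 0.5679  0.3702 -0.0049] 0.53
[ 0.5658  0.3731 -0.0012] (array([146.6, -68.3, 335.1]), array([-0.16, -0.64, -0.11]))
```

View pics/scene_c.png

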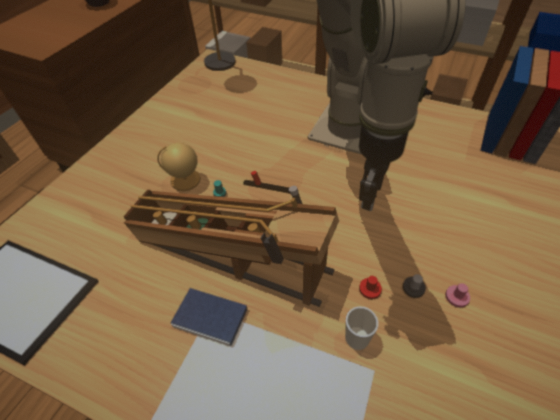

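Brass, green and marble sit low in pockets 1, 3 and 4 (px (252,228), (195,222), (165,217)). Steel w2 stands at (414,285), between the red and pink look-alikes.

```bash

python3 -m pendant '{"rot":[[0,-0.6,0],[0,0,0],[0,0,0],[0,0,0],[0,0,0]],"travel":[[36,-17,10],[36,-17,10],[36,-17,15],[36,-17,15],[2.6,0,40]],"gripper":[0.6,0.6,0.6,0.6,0.6]}' >/dev/null
python3 -m pendant '{"rot":[[0,0,0],[0,0,0],[0,0,0],[0,0,0],[0,0,0]],"travel":[[0,0,40],[0,0,40],[0,0,40],[0,0,40],[0,0,35]],"gripper":[0.6,0.6,0.6,0.6,0.6]}' >/dev/null
python3 -m pendant '{"rot":[[0,0,0],[0,0,0]],"travel":[[0,0,0],[0,0,0]],"gripper":[0.6,0.6]}'
python3 -c "
from h import *
print(d([.5658,.3731,.0955],RD))"
```

```text
time_s: 31.1
tool_pos: [0.566, 0.3685, 0.1444]
tcp_rot: [[0.001, 1.0, -0.005], [1.0, -0.001, -0.0], [-0.0, -0.005, -1.0]]
ft_force: [-0.1, 0.3, 1.6]
width: 0.0509
finger_force: 0.0
(array([ 4.6,  0.1, 48.9]), array([-0.31,  0.02, -0.05]))
```

```bash

python3 -m pendant '{"rot":[[0,0,0],[0,0,0],[0,0,0],[0,0,0]],"travel":[[4.5,0,20],[0,0,25],[0,0,4],[0,0,0]],"gripper":[0.6,0.6,0.6,0.6]}'
python3 -m pendant '{"rot":[[0,0,0],[0,0,0],[0,0,0],[0,0,0],[0,0,0]],"travel":[[0,0,0],[0,0,0],[0,0,0],[0,0,0],[0,0,0]],"gripper":[0.15,0.15,0.15,0.15,0.15]}' 35
python3 -m pendant '{"rot":[[0,0,0],[0,0,0],[0,0,0],[0,0,0],[0,0,0]],"travel":[[0,0,-20],[0,0,-40],[0,0,-40],[0,0,-40],[0,0,-40]],"gripper":[0.15,0.15,0.15,0.15,0.15]}'
python3 -m pendant '{"rot":[[0,0,0],[0,0,0],[0,0,0],[0,0,0],[0,0,0]],"travel":[[0,0,-40],[0,0,-40],[-15,0,-35],[-35,10,-18],[-37,10,-8]],"gripper":[0.15,0.15,0.15,0.15,0.15]}'
python3 -c "
from h import *
t=W([-.048,0,.0955+.04]);print(t,d(t,RA))"
```

```text
time_s: 31.43
tool_pos: [0.5661, 0.3745, 0.0975]
tcp_rot: [[-0.0, 1.0, -0.002], [1.0, 0.0, 0.001], [0.001, -0.002, -1.0]]
ft_force: [-0.6, 0.5, 0.7]
width: 0.0514
finger_force: 0.0
time_s: 31.85
tool_pos: [0.5665, 0.3754, 0.099]
tcp_rot: [[-0.001, 1.0, 0.0], [1.0, 0.001, 0.003], [0.003, 0.0, -1.0]]
ft_force: [-1.1, -1.7, 8.3]
width: 0.0249
finger_force: 34.3
time_s: 32.27
tool_pos: [0.5657, 0.3745, 0.2794]
tcp_rot: [[-0.001, 1.0, -0.002], [1.0, 0.001, 0.002], [0.002, -0.002, -1.0]]
ft_force: [1.3, 0.3, -0.6]
width: 0.0245
finger_force: 34.7
time_s: 32.68
tool_pos: [0.5852, 0.2891, 0.4223]
tcp_rot: [[-0.006, 1.0, 0.002], [1.0, 0.006, 0.005], [0.005, 0.002, -1.0]]
ft_force: [1.5, -0.7, -2.4]
width: 0.0245
finger_force: 34.8
[0.6573 0.0649 0.3508] (array([-225.1,   70.6,   70.5]), array([ 0.38, 16.7 , -1.66]))
```

```bash

python3 -m pendant '{"rot":[[0,5.6,-0.6],[0,5.6,-0.6],[0,5.6,-0.6],[0,0,0],[0,0,0]],"travel":[[-40,6,0],[-37,10,0],[-35,12,-8],[-33,14,-8],[-33,14,-8]],"gripper":[0.15,0.15,0.15,0.15,0.15]}' >/dev/null
python3 -m pendant '{"rot":[[0,0,0],[0,0,0],[0,0,0]],"travel":[[-30,10,-5],[0,0,0],[0,0,0]],"gripper":[0.15,0.15,0.15]}'
python3 -c "
from h import *
print(d(W([-.048,0,.0975]),RA))"
```

```text
time_s: 33.35
tool_pos: [0.6568, 0.0802, 0.4086]
tcp_rot: [[-0.026, 1.0, -0.007], [0.96, 0.027, 0.279], [0.279, 0.0, -0.96]]
ft_force: [-0.1, 0.4, -1.5]
width: 0.025
finger_force: 35.0
(array([-30.3,   0. ,  89.2]), array([ 0.14,  0.82, -0.44]))
```

```bash

python3 -m pendant '{"rot":[[0,0.8,-0.4],[0,0,0],[0,0,0],[0,0,0],[0,0,0]],"travel":[[-15,0,0],[-14,0,20],[0,0,36],[0,0,20],[0,0,0]],"gripper":[0.15,0.15,0.15,0.15,0.15]}' |grep ft
python3 -m pendant '{"rot":[[0,0,0],[0,0,0]],"travel":[[0,0,0],[0,0,0]],"gripper":[0.15,0.15]}' |grep ft
python3 -c "
from h import *
print(d(W([-.048,0,.0975]),RA))"
```

```text
ft_force: [-1.2, 0.6, -2.7]
ft_force: [-0.1, -0.5, -0.5]
(array([-6.6,  0. , 14.2]), array([ 0.22, -0.01,  0.28]))
```

```bash

python3 -m pendant '{"rot":[[0,0,0.3],[0,0,0],[0,0,0]],"travel":[[-6.5,0,4],[0,0,4],[0,0,2]],"gripper":[0.15,0.15,0.15]}' |grep ft
python3 -m pendant '{"rot":[[0,0,0],[0,0,0]],"travel":[[0,0,0],[0,0,0]],"gripper":[0.15,0.15]}' |grep ft
python3 -m pendant '{"rot":[[0,0,0],[0,0,0]],"travel":[[0,0,1.5],[0,0,0]],"gripper":[0.15,0.15]}' |grep ft
python3 -c "
from h import *
print(d(W([-.048,0,.0975]),RA))"
```

```text
ft_force: [-1.1, -6.8, 13.7]
ft_force: [-0.8, -0.4, -0.7]
ft_force: [-1.7, -2.8, 8.7]
(array([ 1.1, -0.2,  2.3]), array([ 0.23,  0.01, -0.12]))
```

Firm contact (8.7 N); release.

```bash

python3 -m pendant '{"rot":[[0,0,0],[0,0,0],[0,0,0],[0,0,0],[0,0,0]],"travel":[[0,0,0],[0,0,0],[0,0,0],[0,0,0],[0,0,0]],"gripper":[0.5,0.5,0.5,0.5,0.5]}' >/dev/null
python3 -m pendant '{"rot":[[0,0,0],[0,0,0],[0,0,0],[0,0,0],[0,0,0]],"travel":[[0,0,0],[0,0,0],[0,0,-20],[0,0,-35],[0,0,-35]],"gripper":[0.5,0.5,0.5,0.5,0.5]}'
python3 -m pendant '{"rot":[[0,0,0],[0,0,0],[0,0,0]],"travel":[[0,0,-20],[40,0,-15],[30,0,0]],"gripper":[0.5,0.5,0.5]}'
python3 - <<'E'
from h import *
G=[]
for n in('scene','top','scene','top'):
  p=cap(n,n+'_d.png')
  for r in imaging.place_of(p,'weight1'):
    x=np.array(r['xyz'])
    if x[0]>.62 and x[1]<.2: print(n,'rack',C(x),r['score'])
  for r in imaging.place_of(p,'gate_grip')[:1]: x=C(r['xyz']);print('grip',x,r['score'],np.arctan2(x[0],x[1]+.074));G.append(r['xyz'])
g=np.median(G,0);print(C(g));x=C(g)
print(d(W(x+[0,0,.12]),RA))
a,b=[cv2.imread(f'pics/{n}_d.png') for n in('scene','top')]
cv2.imwrite('pics/d.png',np.vstack([cv2.resize(a[150:280,110:360],None,fx=2.4,fy=2.4),cv2.resize(b[110:220,200:450],None,fx=2.4,fy=2.4)]))
E
```

```text
time_s: 35.35
tool_pos: [0.6568, 0.0481, 0.401]
tcp_rot: [[-0.032, 0.999, -0.011], [0.956, 0.034, 0.292], [0.293, -0.001, -0.956]]
ft_force: [0.7, -0.2, 1.6]
width: 0.0427
finger_force: 0.0
time_s: 35.6
tool_pos: [0.6562, 0.1031, 0.4576]
tcp_rot: [[-0.029, 1.0, -0.004], [0.956, 0.028, 0.293], [0.293, 0.005, -0.956]]
ft_force: [0.3, 1.8, 0.2]
width: 0.0427
finger_force: 0.0
scene rack [ 0.4269 -0.0087 -0.0578] 0.76
scene rack [ 0.299   0.0011 -0.0602] 0.57
scene rack [ 0.189   0.0008 -0.0596] 0.45
scene rack [ 0.1032  0.0045 -0.0572] 0.41
grip [ 0.1073 -0.0882  0.0751] 0.75 1.7025132805212149
top rack [ 0.4265 -0.002  -0.0626] 0.57
scene rack [ 0.2994  0.0011 -0.0565] 0.73
scene rack [ 0.1017  0.0007 -0.0568] 0.63
scene rack [ 0.4249 -0.0044 -0.0528] 0.56
scene rack [ 0.1873  0.002  -0.0607] 0.5
grip [ 0.107  -0.0874  0.0744] 0.69 1.6953367478215542
top rack [ 0.3006 -0.003  -0.0582] 0.94
top rack [ 0.4239 -0.0044 -0.0615] 0.85
[ 0.1072 -0.0878  0.0747]
(array([-222.4,  -86.9,   27.8]), array([ 0.08, -0.  , -0.17]))
```

View pics/d.png

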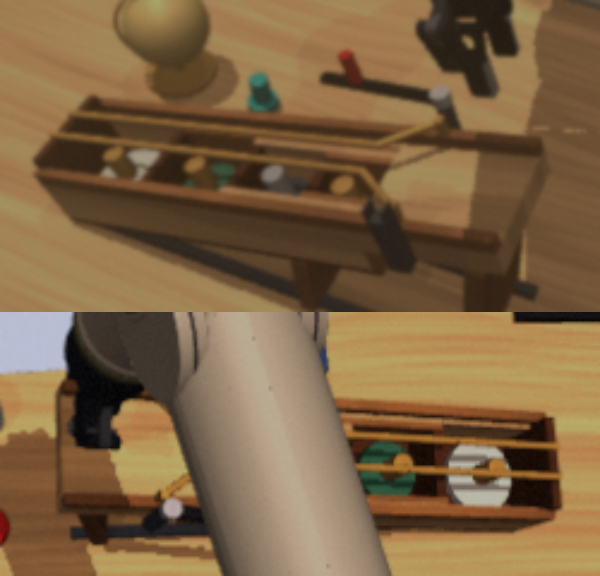

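All four knobs sit low in their pockets (marble (120,165), green (197,175), steel (270,178), brass (343,187) in the crop). Now the gate; its pin is at crop px (347,65).

```bash

python3 -m pendant '{"rot":[[0,0,0],[0,0,0],[0,0,0],[0,0,0],[0,0,0]],"travel":[[-38,-10,0],[-37,-15,0],[-37,-15,0],[-37,-15,0],[-37,-15,10]],"gripper":[0.5,0.5,0.5,0.5,0.5]}' 20 >/dev/null
python3 -m pendant '{"rot":[[0,0,0],[0,0,0],[0,0,0]],"travel":[[-35,-15,15],[0,0,0],[0,0,0]],"gripper":[0.5,0.5,0.5]}'
python3 -c "
from h import *
print(d(W([.1045,-.0872,.08+.054]),RA))"
```

```text
time_s: 36.87
tool_pos: [0.5764, -0.1055, 0.3639]
tcp_rot: [[-0.026, 1.0, -0.01], [0.956, 0.028, 0.292], [0.292, -0.002, -0.956]]
ft_force: [0.3, 1.5, 0.7]
width: 0.0425
finger_force: 0.0
(array([ 3.8, -0.3, 63. ]), array([ 0.02, -0.  , -0.44]))
```

```bash

python3 -m pendant '{"rot":[[0,0,-0.4],[0,0,0],[0,0,0],[0,0,0],[0,0,0]],"travel":[[4,0,0],[0,0,25],[0,0,25],[0,0,13],[0,0,0]],"gripper":[0.5,0.5,0.5,0.5,0.5]}'
python3 -m pendant '{"rot":[[0,0,0],[0,0,0],[0,0,0],[0,0,0],[0,0,0]],"travel":[[0,0,0],[0,0,0],[0,0,0],[0,0,0],[0,0,0]],"gripper":[0.1,0.1,0.1,0.1,0.1]}' 20
python3 - <<'E'
from h import *
s=manip.state();x=C(s['tool_pos']+.054*s['tcp_rot'][:,2]);th=np.arctan2(x[0],x[1]+.074);print(x,th,np.hypot(x[0],x[1]+.074))
prev=np.array([x[0],x[1]+.074])
for t in np.linspace(th,0.0,20)[1:]:
    q=.105*np.array([np.sin(t),np.cos(t)]);print(t.round(2),(-(q-prev)[0]*1e3).round(1),((q-prev)[1]*1e3).round(1));prev=q
E
```

```text
time_s: 37.28
tool_pos: [0.5763, -0.0771, 0.3048]
tcp_rot: [[-0.043, 0.999, -0.012], [0.955, 0.045, 0.294], [0.294, 0.001, -0.956]]
ft_force: [-0.2, 0.4, 0.2]
width: 0.0427
finger_force: 0.0
time_s: 37.7
tool_pos: [0.5774, -0.0799, 0.3079]
tcp_rot: [[-0.04, 0.999, -0.006], [0.955, 0.04, 0.293], [0.293, 0.006, -0.956]]
ft_force: [-0.4, 2.3, 6.9]
width: 0.0153
finger_force: 22.4
[ 0.1001 -0.0847  0.082 ] 1.6777057363573256 0.10072177098851959
1.59 -4.8 8.8
1.5 0.2 9.3
1.41 1.1 9.2
1.32 1.9 9.1
1.24 2.7 8.9
1.15 3.4 8.6
1.06 4.2 8.3
0.97 4.9 7.9
0.88 5.6 7.4
0.79 6.2 6.9
0.71 6.8 6.3
0.62 7.3 5.7
0.53 7.8 5.0
0.44 8.2 4.3
0.35 8.5 3.6
0.26 8.8 2.8
0.18 9.0 2.0
0.09 9.2 1.2
0.0 9.3 0.4
```

```bash

python3 -m pendant '{"rot":[[0,0,0],[0,0,0],[0,0,0],[0,0,0],[0,0,0]],"travel":[[-0.6,9.3,0],[0.2,9.3,0],[1.1,9.2,0],[1.9,9.1,0],[2.7,8.9,0]],"gripper":[0.1,0.1,0.1,0.1,0.1]}' | grep -E "ft|wid|pos"
python3 -m pendant '{"rot":[[0,0,0],[0,0,0],[0,0,0],[0,0,0],[0,0,0]],"travel":[[3.4,8.6,0],[4.2,8.3,0],[4.9,7.9,0],[5.6,7.4,0],[6.2,6.9,0]],"gripper":[0.1,0.1,0.1,0.1,0.1]}'| grep -E "ft|wid|pos"
python3 - <<'E'
from h import *
s=manip.state();x=C(s['tool_pos']+.054*s['tcp_rot'][:,2]);x[0]+=.004;print(x,np.arctan2(x[0],x[1]+.074),np.hypot(x[0],x[1]+.074),d(s['tool_pos'],RA)[1])
E
```

```text
tool_pos: [0.6232, -0.0755, 0.3088]
ft_force: [-3.2, -3.5, 6.3]
width: 0.0153
tool_pos: [0.6613, -0.0498, 0.3162]
ft_force: [-2.8, -3.1, 5.2]
width: 0.0148
[0.0759 0.     0.0819] 0.7978307346332513 0.10603340521484347 [0.17 0.07 0.21]
```

```bash

python3 -m pendant '{"rot":[[0,0,0],[0,0,0],[0,0,0],[0,0,0],[0,0,0]],"travel":[[6.8,6.3,0],[7.3,5.7,0],[7.8,5,0],[8.2,4.3,0],[8.5,3.6,0]],"gripper":[0.1,0.1,0.1,0.1,0.1]}' | grep -E "ft|wid|pos"
python3 -m pendant '{"rot":[[0,0,0],[0,0,0],[0,0,0]],"travel":[[8.8,2.8,0],[9,2,0],[4,0.6,0]],"gripper":[0.1,0.1,0.1]}'| grep -E "ft|wid|pos"
python3 - <<'E'
from h import *
s=manip.state();x=C(s['tool_pos']+.054*s['tcp_rot'][:,2]);x[0]+=.004;print(x,np.arctan2(x[0],x[1]+.074),np.hypot(x[0],x[1]+.074))
E
```

```text
tool_pos: [0.6845, -0.0119, 0.3274]
ft_force: [-3.1, -3.0, 5.1]
width: 0.0154
tool_pos: [0.6894, 0.0106, 0.3342]
ft_force: [5.2, -5.2, 4.1]
width: 0.0151
[0.0139 0.0304 0.0819] 0.1323275593360725 0.10533566794479418
```

```bash

cat > g.py <<'E'
from h import *
s=manip.state();x=C(s['tool_pos']+.054*s['tcp_rot'][:,2]);x[0]+=.004;print(x,np.arctan2(x[0],x[1]+.074),RA.T@s['ft_force'])
E
python3 -m pendant '{"rot":[[0,0,0],[0,0,0],[0,0,0]],"travel":[[5,0.5,0],[4,0.3,0],[0,0,0]],"gripper":[0.1,0.1,0.1]}'>/dev/null; python3 g.py
python3 -m pendant '{"rot":[[0,0,0],[0,0,0]],"travel":[[3,0,0],[0,0,0]],"gripper":[0.1,0.1]}'>/dev/null; python3 g.py
python3 -m pendant '{"rot":[[0,0,0],[0,0,0]],"travel":[[2,0,0],[0,0,0]],"gripper":[0.1,0.1]}'>/dev/null; python3 g.py
```

```text
[0.0051 0.0314 0.0818] 0.048100867773506514 [-0.535   6.8696 -4.641 ]
[0.0027 0.0316 0.0819] 0.025503215913993117 [-0.9956  6.865  -4.4529]
[0.0009 0.0317 0.0819] 0.008936577033543634 [-1.0702  7.9765 -3.631 ]
```

```bash

python3 -m pendant '{"rot":[[0,0,0],[0,0,0]],"travel":[[2,-0.5,0],[0,0,0]],"gripper":[0.1,0.1]}'>/dev/null; python3 g.py
python3 -m pendant '{"rot":[[0,0,0],[0,0,0]],"travel":[[2,-0.5,0],[0,0,0]],"gripper":[0.1,0.1]}'>/dev/null; python3 g.py
python3 -m pendant '{"rot":[[0,0,0],[0,0,0]],"travel":[[2,0,0],[0,0,0]],"gripper":[0.1,0.1]}'>/dev/null; python3 g.py
```

```text
[-0.001   0.0316  0.0819] -0.00934490204254866 [-0.7358 11.7841 -2.1208]
[-0.0029  0.0316  0.082 ] -0.02755968872896832 [-1.2112 16.0971 -1.5642]
[-0.0037  0.0317  0.082 ] -0.03462927463116848 [-4.3655 15.2003 -1.6011]
```

```bash

python3 -m pendant '{"rot":[[0,0,0],[0,0,0]],"travel":[[0.5,1,0],[0,0,0]],"gripper":[0.1,0.1]}'>/dev/null; python3 g.py
python3 -m pendant '{"rot":[[0,0,0],[0,0,0]],"travel":[[1.5,0,0],[0,0,0]],"gripper":[0.1,0.1]}'>/dev/null; python3 g.py
python3 - <<'E'
from h import *
G=[]
for n in('scene','top','scene','top'):
  p=cap(n,n+'_e.png')
  for r in imaging.place_of(p,'gate_grip')[:1]: x=C(r['xyz']);print('grip',x,r['score'],np.arctan2(x[0],x[1]+.074))
E
```

```text
[-0.0037  0.0318  0.0819] -0.03471493668083862 [-5.7124  9.4581 -4.1646]
[-0.0037  0.0318  0.0819] -0.035397239509296886 [-9.162   8.2216 -3.9892]
grip [-0.0002  0.034   0.0746] 0.53 -0.0017958051873597364
grip [-0.0009  0.0317  0.0732] 0.58 -0.008332160599714051
grip [0.0024 0.0345 0.0782] 0.88 0.021951336312685928
grip [-0.0003  0.0306  0.0757] 0.74 -0.0032918846613179563
```

The gate is against its stop: no more motion, and the push has risen to 9 N. Release and verify.

```bash

python3 -m pendant '{"rot":[[0,0,0],[0,0,0],[0,0,0],[0,0,0],[0,0,0]],"travel":[[0,0,0],[0,0,0],[0,0,0],[0,0,0],[0,0,-15]],"gripper":[0.4,0.4,0.4,0.4,0.4]}' >/dev/null
python3 -m pendant '{"rot":[[0,0,0],[0,0,0],[0,0,0],[0,0,0],[0,0,0]],"travel":[[0,0,-35],[0,0,-35],[0,-40,0],[0,-40,0],[0,-40,0]],"gripper":[0.4,0.4,0.4,0.4,0.4]}' >/dev/null
python3 -m pendant '{"rot":[[0,0,0],[0,0,0],[0,0,0],[0,0,0],[0,0,0]],"travel":[[30,-25,0],[40,0,0],[40,0,0],[40,0,0],[40,0,0]],"gripper":[0.4,0.4,0.4,0.4,0.4]}'
python3 - <<'E'
from h import *
for n in('scene','top','scene','top'):
  p=cap(n,n+'_f.png')
  for r in imaging.place_of(p,'gate_grip')[:1]: x=C(r['xyz']);print('grip',x,r['score'],np.arctan2(x[0],x[1]+.074))
  for r in imaging.place_of(p,'weight1'):
    x=np.array(r['xyz'])
    if x[0]>.62 and x[1]<.2: print(n,'rack',C(x),r['score'])
  for t in('globe','pencup'): 
    for r in imaging.place_of(p,t)[:1]: print(t,np.array(r['xyz']))
a,b=[cv2.imread(f'pics/{n}_f.png') for n in('scene','top')]
cv2.imwrite('pics/f.png',np.vstack([cv2.resize(a[150:280,110:360],None,fx=2.4,fy=2.4),cv2.resize(b[110:220,200:450],None,fx=2.4,fy=2.4)]))
E
```

```text
time_s: 42.27
tool_pos: [0.5359, 0.184, 0.4767]
tcp_rot: [[-0.039, 0.999, -0.008], [0.956, 0.039, 0.292], [0.292, 0.003, -0.956]]
ft_force: [1.2, -0.5, -0.3]
width: 0.0343
finger_force: 0.0
grip [0.0011 0.0346 0.0749] 0.56 0.010113284279470424
scene rack [ 0.4244 -0.0068 -0.0574] 0.8
scene rack [ 0.1031  0.0019 -0.0586] 0.53
scene rack [ 0.1895  0.0001 -0.06  ] 0.48
globe [ 0.4692 -0.4021 -0.0031]
pencup [0.7549 0.2802 0.0018]
grip [-0.0006  0.0281  0.0753] 0.42 -0.006152176150446567
top rack [ 0.302  -0.0021 -0.0606] 0.87
top rack [ 0.428  -0.0007 -0.061 ] 0.76
top rack [ 0.1942 -0.0004 -0.0633] 0.73
top rack [ 0.0971  0.0034 -0.0609] 0.63
globe [ 0.6683 -0.3302  0.0251]
grip [-0.0001  0.0324  0.0789] 0.86 -0.0007505012357736002
scene rack [ 0.1887 -0.0007 -0.06  ] 0.72
scene rack [ 0.2978  0.0002 -0.0594] 0.62
scene rack [ 0.4243 -0.0057 -0.0574] 0.48
scene rack [ 0.1046  0.0023 -0.057 ] 0.47
globe [ 0.4688 -0.4026 -0.0034]
pencup [0.7515 0.2789 0.0007]
grip [-0.0017  0.0291  0.0764] 0.51 -0.01685702656021439
top rack [ 0.4258 -0.0027 -0.0609] 0.82
top rack [ 0.3006 -0.0038 -0.0576] 0.74
top rack [ 0.1955 -0.0001 -0.0591] 0.66
top rack [ 0.0957  0.0002 -0.0592] 0.44
globe [ 0.4706 -0.4011 -0.0002]
```

View pics/f.png

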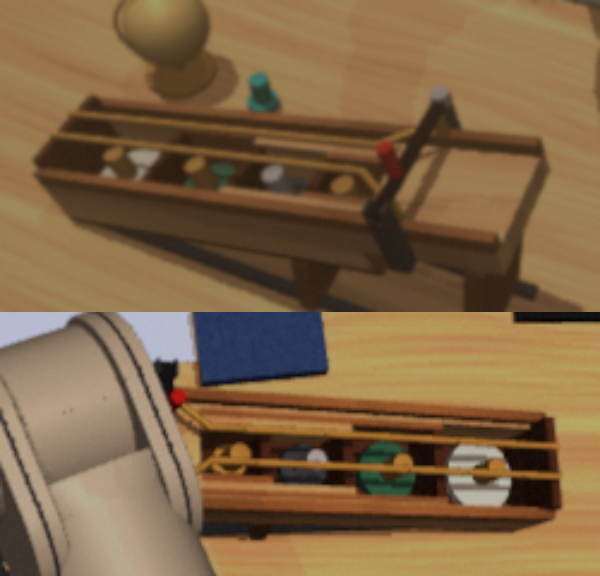

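The gate bar lies straight across with its free end in the catch (375,212). All four weights are in their own pockets, and the globe and cup are unmoved.

```bash
python3 -c "
from h import *
print(manip.sign_off())"
```

```text
the job is handed in; nothing more can be done
None
```

All four weights are in their own pockets, the gate is home against its stop in the catch, and the globe and cup are undisturbed; the job was handed in at about 42 s.

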